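# Nest the strainers on one hook

### The job

Hang the three strainers nested on one hook: the largest stays on the hook where it hangs, and you bring it first the medium one and then the smallest, each with its bowl inside the next bigger one. After hanging each, push it back along the hook until the handles are tight together and you feel the stack come up firm on the rubber bumper at the hook's root, and lean on it there for a moment (about 8 newtons) before fetching the next. Never press or jam anything hard (keep under 20 newtons), and leave the other utensils and the things on the bench as they are.

Things in the scene. Friction and masses are not known exactly. Their poses are not given: they have to be found in the camera images.
- rack: Wooden rail (680 mm long, 42 mm high, top 317 mm above the bench) on two posts behind its ends, fixed to the bench, with a row of five equal hooks. Origin on the bench below the middle of the rail's front face (x = 0); x points away from the robot into the rail, y along the rail to the left, z up. The hooks stand out of the face towards the robot at y = -260, -130, 0, 130, 260 mm.
- mid_hook (a point): Root of the middle hook (axis of the bar at the rail's face), axes as the rack's. Each hook is a 6 mm round steel bar, axis 300 mm above the bench, straight and level to x = -62 mm, then turned up at 45 degrees to its end at x = -72 mm, 310 mm high (round end 3 mm more). Handles slide along the bar with light friction (about 0.5 to 3 N).
- bumper_root (a point): A point on the rail's face just under the middle hook's bumper. Each hook has at its root a black rubber bumper, a 22 mm disc around the bar that stops the handles. Its front stands 4 to 16 mm out of the rail's face, differently on every hook and not measured: only by feel. It gives 1 mm per 20 N.
- large_eye (a point): Largest strainer (126 mm rim, bowl 40 mm deep, 0.2 to 0.35 kg), hanging on the hook where the nest is wanted, handle centre 23 to 31 mm before the rail's face. The point is the centre of the hanging hole in its black handle; axes as the rack's when hanging straight (z up the handle). A hanging strainer has this point 10 mm below the bar's axis. Tight neighbours have these points 10 mm apart.
- medium_eye (a point): Middle strainer (98 mm rim, bowl 33 mm deep, 0.15 to 0.25 kg) on another hook, handle centre 23 to 31 mm before the rail's face. The point and axes as for the largest. All three handles are alike: 24 mm wide (y), 10 mm thick (x, 5 either side of the point), from 21 mm above the point to 82 mm below it; the hole through them in x is 14 mm wide, 26 mm high with an arched top.
- small_eye (a point): Smallest strainer (72 mm rim, bowl 26 mm deep, 0.1 to 0.18 kg) on another hook, handle centre 23 to 31 mm before the rail's face. The point and axes as for the largest. On all three the bowl's centre is 165 mm below the point, the mouth lies in the handle's plane and faces -x (the robot), and the bowl bulges to +x, so that the next smaller one goes in from the robot's side.
- large: The largest strainer itself: same origin and axes as large_eye.
- medium: The middle strainer itself: same origin and axes as medium_eye.
- small: The smallest strainer itself: same origin and axes as small_eye.
- turner: Slotted turner with the same black handle end, hanging on another hook; blade 64 mm wide, 245 mm from the hole to its lower edge. Origin at the centre of the hanging hole. Leave it.
- ladle: Ladle with the same black handle end, hanging on another hook; its bowl, 72 mm wide, reaches from the handle 70 mm towards the rail side (+x), 215 mm below the hole. Origin at the centre of the hanging hole. Leave it.
- mug: White mug, 82 mm wide, 95 mm high, on the bench beyond the rail; origin at the centre of its underside. Leave it.
- can: Drink can, 66 mm wide, 115 mm high, on the bench beyond the rail; origin at the centre of its underside. Leave it.
- tub: White tub with lid, 100 mm wide, 52 mm high, on the bench at the front right; origin at the centre of its underside. Leave it.
- dish: Blue bowl, 110 mm wide, 45 mm high, on the bench at the front left; origin at the centre of its underside. Leave it.

How it is judged:
By the outcome, as a careful person would: the job done as asked, in the order asked, and still so for the second after the job is handed in, with the robot touching nothing.
It also fails if it takes over 67 s, if anything falls off the work surface, if the arm or the gripper's body presses on something with over 40 N, if the wrist force passes 120 N, or if a joint passes its speed limit or range.

### The arm

A 6-joint arm with a two-finger parallel gripper is mounted at the origin on the work surface. World frame = base frame: x ahead of the robot, y to its left, z up, the work surface at z = 0. Lengths are in mm, angles in rad, forces in N, time in s.
With the tool pointing down it reaches from about 350 to 875 mm from the base axis. Payload 15.5 kg.
Tool frame: the origin (TCP) lies at the very end of the fingers, on their centre line; the grasp point (between the pads) lies 19 mm behind it; y points along the fingers, x is the direction in which the jaws open and shut, and the axes are right-handed (so a half turn about y gives the same grasp; the last joint's range is limited). The gripper opens to 85 mm and grips with 20 to 120 N. Pads are 22 mm wide; open, the fingers measure 114 mm over their backs; the gripper's body (76 mm by 85 mm) begins 54 mm behind the grasp point. The pads swing forward as they close: fully open they stand 13 mm farther back than shut.
Start: joints at [1.103, 0.494, 1.345, -0, 1.302, -0.096], TCP at [227.636, 582.073, 231.277] pointing down, gripper open.
Joint ranges: [-2.91, 2.91], [-0.82, 2.16], [0.22, 2.67], [-1.22, 4.37], [0.12, 2.79], [-3.08, 3.08]. Speed limits (rad/s): [1.89, 1.89, 2.57, 3.01, 3.01, 3.01].

### API

Orientations are given as a rotation vector (axis times angle).
In Python, from rig import * gives the robot as it stands.
- The arm moves only by the shell command python3 -m pendant 'ROWS' [OPENING]. ROWS is text: rows parted by semicolons, each of 6 numbers parted by spaces: the shift along the world's x, y, z in units of 25 mm (1.0 is 25 mm), then the turn, a rotation vector about the world's x, y, z in rad. In form: x y z wx wy wz; .... A call has 1 to 5 rows; each row shifts and turns the pose as measured when the row begins; what a row does not reach is not made up. A row lasts 1/12 s, in which the tool goes at most 41.7 mm and 7.16 degrees, less where a joint would pass 70% of its speed; a pose out of reach is approached as far as the arm can. A call is refused whole if a number of a shift passes 1 or a number of a turn 0.125, either way. A call with a gripper value outside its range is refused whole. OPENING is the finger opening in mm, from 0 to 85.4, set as the call begins (- or left out, the last holds). The fingers move at their own pace and stop on an object; the grip force is fixed at half the most. Time passes only in rows, so rows that do not move let the fingers close. It gives the time, the measured TCP pose, the force and the opening at its end, in the units of the state.
- state(): the state, without advancing time (a new reading comes with each control period).
- snapshot(name): name is "scene" or "side" or "wrist"; returns a dict with "img" (400x640x3 uint8, red, green, blue), "fx", "fy", "cx", "cy" (pixels), "R" (3x3) and "t" (3): a world point X has camera coordinates R X + t; the wrist camera has in their place "T_tool_cam" (4x4, takes a point from camera to tool coordinates, whose origin is the TCP and whose axes are the tool frame's). Camera axes: x right, y down, z forward; pixel columns grow to the right and rows downward; lengths in mm; the calibration is good to about 2 mm. A picture is of the moment at which its call begins: read the wrist's pose just before it. There is no depth.
- sign_off(): hands the job in, once; it reports no verdict.
The state is a dict: "time_s": time; "joints": joint angles; "qvel": joint speeds; "joint_efforts": joint torques, N m; "tool_pos": TCP position; "ee_rot": TCP orientation; "wrist_force": force on the tool from outside, world axes, zero at the start; "ft_torque": the same for the moment, N m; "gripper_width": opening from 0.0 (shut) to 1.0 (fully open).
Only numpy, scipy, OpenCV 4.12 (cv2) and the standard library are available. Lean on these libraries where they do the work, as an engineer would, in place of code of your own. Each camera call takes 0.05 s, during which the arm holds its last target. There are 200 camera calls.

## Working session

There is one attempt and no reset: what is moved stays moved. The work goes in short steps, Python scripts to look and compute and a shell command to move; the robot and the scene stay as the last step left them, time stands still between calls to the robot, and variables do not carry over. Pictures are saved under pics/ and viewed, about 8 in all and at most 12, crops included, and the job is handed in when it is done.

```bash
ls; mkdir -p pics
python3 - <<'E'
from rig import *
import cv2,numpy as np
s=state();print(s)
for n in("scene","side"):
    d=snapshot(n);cv2.imwrite(f"pics/{n}0.png",d["img"][:,:,::-1]);np.savez(f"{n}0.npz",**d)
    print(n,d["fx"],d["cx"],d["cy"],np.round(-d["R"].T@d["t"]),np.round(d["R"],3).tolist())
E
```

```text
pics
{'time_s': 0.0, 'joints': array([ 1.10251512e+00,  4.94200555e-01,  1.34611353e+00,  1.65830164e-05,
        1.30251793e+00, -9.55248470e-02]), 'qvel': array([ 0.00168973,  0.00017315,  0.00052043, -0.00185048, -0.00035662,
        0.00070078]), 'joint_efforts': array([ 1.74615965e-03, -8.82179689e+01, -3.83876252e+01,  1.39731605e-04,
        1.01071049e-02,  3.88189176e-05]), 'tool_pos': array([227.45991343, 581.75763473, 230.69542396]), 'ee_rot': array([-1.36339918, -0.92955591,  0.93136006]), 'wrist_force': array([ 0.72489405, -0.19535513,  0.95618986]), 'ft_torque': array([0.0335585 , 0.01020474, 0.04031191]), 'gripper_width': 1.0036921283100837}
scene 410.0887581290031 321.2573273393224 200.49237466630998 [1231. -534.  907.] [[0.62, 0.784, -0.023], [0.495, -0.413, -0.764], [-0.609, 0.462, -0.645]]
side 477.80201183926795 320.89001068896357 207.61545492395976 [ 211. -983. 1343.] [[0.944, -0.329, -0.017], [-0.256, -0.7, -0.666], [0.207, 0.634, -0.745]]
```

View pics/scene0.png

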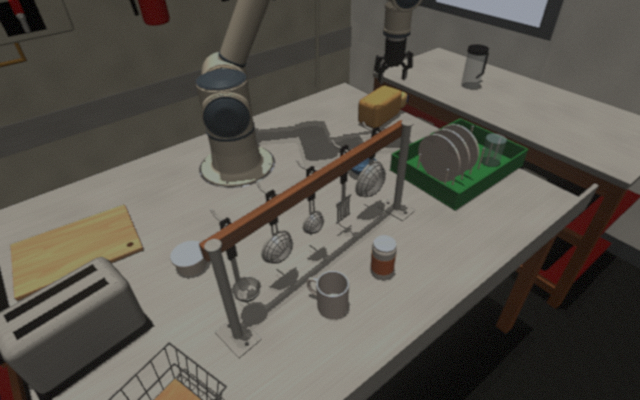

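View pics/side0.png

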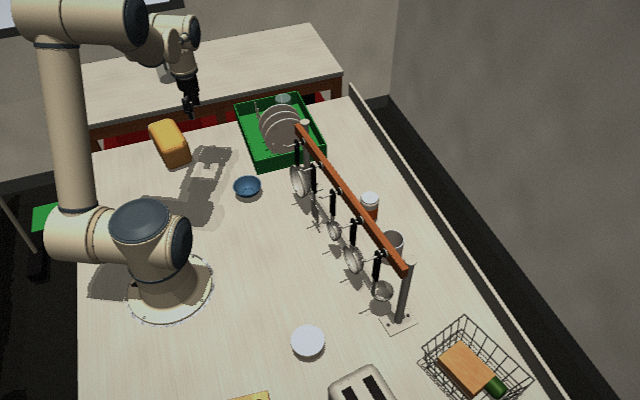

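Run:
```python
import cv2,numpy as np
a=cv2.imread("pics/scene0.png")[115:315,195:425];b=cv2.imread("pics/side0.png")[110:340,275:425]
f=lambda i,s:cv2.convertScaleAbs(cv2.resize(i,None,fx=s,fy=s,interpolation=cv2.INTER_CUBIC),alpha=1.5)
a=f(a,1.9);b=f(b,2.4)
c=np.zeros((555,800,3),np.uint8);c[:a.shape[0],:a.shape[1]]=a;c[:b.shape[0],440:440+b.shape[1]]=b
cv2.imwrite("pics/c1.png",c)
```

```text
(no output)
```

View pics/c1.png

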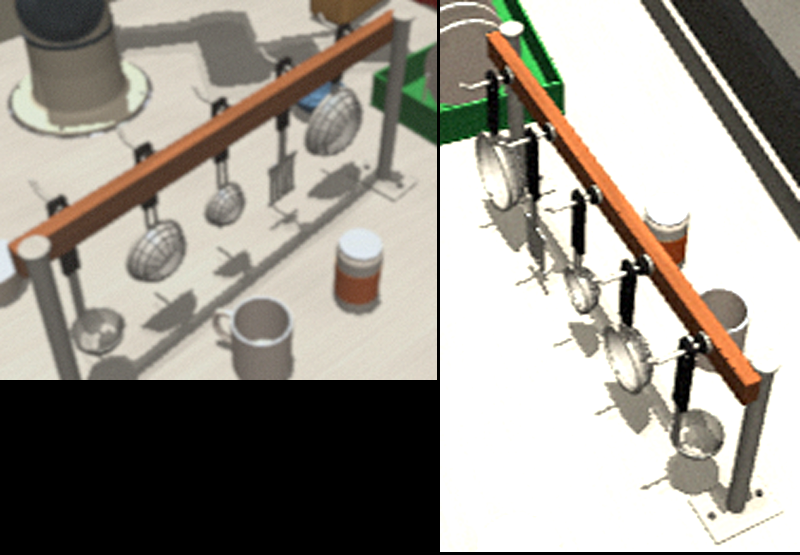

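```bash
cat > h.py <<'E'
import numpy as np,cv2
def ray(d,u,v):
    R=np.array(d["R"]);c=-R.T@np.array(d["t"]);r=R.T@np.array([(u-d["cx"])/d["fx"],(v-d["cy"])/d["fy"],1]);return c,r
def onz(d,u,v,z):
    c,r=ray(d,u,v);return c+r*(z-c[2])/r[2]
def proj(d,X):
    p=np.array(d["R"])@np.array(X)+np.array(d["t"]);return d["fx"]*p[0]/p[2]+d["cx"],d["fy"]*p[1]/p[2]+d["cy"]
E
python3 - <<'E'
from h import *
for n in("side","scene"):
    d=np.load(n+"0.npz");i=d["img"].astype(int);h=cv2.cvtColor(d["img"],cv2.COLOR_RGB2HSV)
    m=((h[...,0]<14)&(h[...,1]>150)&(h[...,2]>60)).astype(np.uint8)
    n_,l,st,_=cv2.connectedComponentsWithStats(m)
    for k in range(1,n_):
        if st[k,4]>150: print(n,k,st[k])
    # rail comp
    k=max(range(1,n_),key=lambda k:st[k,4] if (st[k,0]>190 and st[k,0]+st[k,2]<440) else 0)
    ys,xs=np.where(l==k)
    for y in range(ys.min(),ys.max()+1,12 if n=="side" else 10):
        x=xs[ys==y]; print(y,x.min(),x.max(),[int(i[y,q,0]) for q in range(x.min()-1,x.max()+2)][:40])
d=np.load("side0.npz")
for (u,v) in [(462,86),(505,147),(548,206),(597,271),(652,359)]:
    print("tip",onz(d,275+(u-440)/2.4,110+v/2.4,309).round())
E
```

```text
side 3 [200 114  18  14 163]
side 8 [ 295  123  114  148 1231]
side 10 [103 129  47  21 365]
123 297 299 [98, 161, 172, 149, 145]
135 302 308 [43, 123, 162, 154, 159, 162, 170, 174, 113]
147 311 318 [49, 122, 155, 148, 148, 163, 170, 175, 105, 8]
159 320 326 [50, 133, 164, 161, 159, 162, 166, 173, 172]
171 328 335 [37, 74, 153, 175, 166, 164, 164, 169, 166, 157]
183 337 344 [41, 95, 154, 170, 162, 152, 158, 161, 162, 153]
195 346 353 [39, 104, 149, 158, 149, 157, 169, 175, 181, 164]
207 355 363 [43, 107, 152, 158, 153, 164, 178, 180, 189, 136, 81]
219 364 374 [121, 108, 154, 151, 152, 155, 165, 173, 186, 136, 80, 76, 72]
231 373 380 [49, 126, 162, 158, 158, 155, 161, 166, 170, 163]
243 382 390 [53, 128, 165, 168, 163, 161, 165, 168, 177, 133, 96]
255 391 399 [57, 79, 145, 169, 166, 166, 163, 170, 176, 135, 76]
267 399 408 [40, 80, 129, 157, 167, 166, 167, 166, 172, 176, 130, 71]
scene 2 [141   0  24  25 328]
scene 5 [354 122  47  31 198]
scene 14 [604 191  36  40 316]
scene 16 [566 197  37  39 417]
scene 50 [576 238  34  40 260]
scene 52 [537 246  39  42 449]
scene 55 [372 261  21  13 160]
scene 56 [  0 366  15  34 321]
122 399 399 [121, 122, 121]
132 382 390 [106, 113, 118, 119, 123, 126, 123, 119, 111, 92, 75]
142 367 374 [116, 118, 119, 122, 121, 121, 112, 107, 89, 75]
152 355 357 [126, 120, 118, 106, 92]
tip [475. 195. 309.]
tip [494.  60. 309.]
tip [512. -59. 309.]
tip [ 531. -177.  309.]
tip [ 543. -316.  309.]
```

Run:
```python
from h import *
d=np.load("side0.npz");h=cv2.cvtColor(d["img"],cv2.COLOR_RGB2HSV);R=d["img"][...,0].astype(float)
P=[];Q=[]
for y in range(132,266):
    x0=297+(y-128)*0.7445
    seg=np.arange(int(x0)-4,int(x0)+5); r=R[y,seg]
    if r[0]>75: continue
    k=np.argmax(r>100); 
    if k==0: continue
    u=seg[k-1]+(100-r[k-1])/(r[k]-r[k-1])
    P.append(onz(d,u,y,317))
P=np.array(P);c=np.polyfit(P[:,1],P[:,0],1);res=P[:,0]-np.polyval(c,P[:,1]);ok=abs(res)<3;c=np.polyfit(P[ok,1],P[ok,0],1)
print(len(P),ok.sum(),c,"yaw",-np.arctan(c[0]),np.std(P[ok,0]-np.polyval(c,P[ok,1])))
yaw=-np.arctan(c[0]);ex=np.array([np.cos(yaw),np.sin(yaw)]);ey=np.array([-ex[1],ex[0]])
tips=np.array([[475,195],[494,60],[512,-59],[531,-177],[543,-316]])
F=np.array([np.polyval(c,0),0])
print("tips dist from face",(tips-F)@ex," along",(tips-F)@ey)
for p in [(297,122.5),(295,124),(402,273),(407,271)]: q=onz(d,*p,317)[:2]-F; print(p,q@ex,q@ey)
# verify in scene view: rail top front end pts etc
print("face x at y=0",F)
s0=np.mean((tips-F)@ey); O=F+ey*s0; print("rack O",O)
for n in("side","scene"):
    D=np.load(n+"0.npz");im=D["img"][:,:,::-1].copy()
    for yy in(-340,340):
        print(n,yy,np.round(proj(D,[*(O+ey*yy),317]),1))
    for yy in(-260,-130,0,130,260):
        print(n,"tip",np.round(proj(D,[*(O+ey*yy-ex*72),310]),1),"eye",np.round(proj(D,[*(O+ey*yy-ex*27),290]),1))
```

```text
133 106 [-1.27117756e-01  5.71275063e+02] yaw 0.12643962323850938 0.33927230972795436
tips dist from face [-70.91643005 -69.09200838 -66.24195594 -62.27378336 -67.89789374]  along [ 205.58391886   69.26564611  -51.05424918 -170.5082303  -309.91185071]
(297, 122.5) 13.553081627945723 288.30648039935477
(295, 124) 4.074754667234629 284.0339619218974
(402, 273) -3.8383637019464607 -396.6254484548326
(407, 271) 10.900979540234326 -397.27965891697073
face x at y=0 [571.27506294   0.        ]
rack O [577.74729321 -50.91523387]
side -340 [402.1 270.9]
side 340 [293.4 123.6]
side tip [362.1 260.3] eye [376.3 258.4]
side tip [339.  226.4] eye [352.9 225.3]
side tip [318.5 196.4] eye [332.  195.9]
side tip [300.1 169.4] eye [313.2 169.5]
side tip [283.5 145.2] eye [296.3 145.7]
scene -340 [195.9 244.6]
scene 340 [399.4 119.7]
scene tip [210.1 211.4] eye [223.5 227.6]
scene tip [256.2 184.8] eye [269.3 199.5]
scene tip [296.3 161.8] eye [308.9 175.2]
scene tip [331.3 141.6] eye [343.5 154. ]
scene tip [362.2 123.8] eye [374.  135.3]
```

```bash
cat >> h.py <<'E'
from scipy.spatial.transform import Rotation as Ro
YAW=0.1264;O=np.array([578.2,-54.5,0.]);EX=np.array([np.cos(YAW),np.sin(YAW),0]);EY=np.array([-EX[1],EX[0],0]);EZ=np.array([0,0,1.])
def tgt(sg=1): x=EY*sg;return Ro.from_matrix(np.c_[x,EX,np.cross(x,EX)])
def rk(p): q=np.array(p)-O;return np.array([q@EX,q@EY,q[2]])
def wd(r): return O+EX*r[0]+EY*r[1]+EZ*r[2]
def rep(goal=None,sg=1):
    from rig import state
    s=state();R=Ro.from_rotvec(s["ee_rot"]);f=np.array(s["wrist_force"])
    print("t%.2f"%s["time_s"],"q",np.round(s["joints"],2),"tcp",np.round(s["tool_pos"],1),"rack",np.round(rk(s["tool_pos"]),1),"Frack",np.round([f@EX,f@EY,f[2]],1),"T",np.round(s["ft_torque"],2),"g%.3f"%s["gripper_width"])
    print(" turn left",np.round((tgt(sg)*R.inv()).as_rotvec(),3))
    if goal is not None: print(" shift(units)",np.round((wd(goal)-s["tool_pos"])/25,2))
E
python3 - <<'E'
from h import *
from rig import state
R=Ro.from_rotvec(state()["ee_rot"]).as_matrix();print(R.round(2))
T=snap=None
from rig import snapshot
d=snapshot("wrist");print(np.round(d["T_tool_cam"],3),d["fx"],d["cx"],d["cy"])
for sg in(1,-1): rep([-130,-130,290],sg)
E
```

```text
[[ 0.36 -0.   -0.93]
 [ 0.93 -0.    0.36]
 [-0.   -1.    0.  ]]
[[ 1.00000e+00 -1.00000e-03  1.00000e-03 -2.20000e-02]
 [-1.00000e-03 -2.92000e-01  9.56000e-01 -1.42474e+02]
 [-0.00000e+00 -9.56000e-01 -2.92000e-01  7.29910e+01]
 [ 0.00000e+00  0.00000e+00  0.00000e+00  1.00000e+00]] 327.168692442792 322.88060782668487 198.8233941380139
t0.15 q [ 1.1   0.49  1.35 -0.    1.3  -0.1 ] tcp [227.5 581.9 230.9] rack [-267.7  675.5  230.9] Frack [-0.   1.   0.2] T [-0.04  0.05 -0.02] g0.997
 turn left [-0.194 -1.572  0.392]
 shift(units) [  9.52 -31.27   2.37]
t0.15 q [ 1.1   0.49  1.35 -0.    1.3  -0.1 ] tcp [227.5 581.9 230.9] rack [-267.7  675.5  230.9] Frack [-0.   1.   0.2] T [-0.04  0.05 -0.02] g0.997
 turn left [ 1.989 -0.247 -1.942]
 shift(units) [  9.52 -31.27   2.37]
```

```bash
python3 -m pendant '0.6 -0.8 0.3 0 0 0;0.6 -0.8 0.3 0 0 0;0.6 -0.8 0.3 0 0 0;0.6 -0.8 0.3 0 0 0;0.6 -0.8 0.3 0 0 0'; python3 -m pendant '0.6 -0.8 0.3 -0.014 -0.112 0.028;0.6 -0.8 0.3 -0.014 -0.112 0.028;0.6 -0.8 0.3 -0.014 -0.112 0.028;0.6 -0.8 0.3 -0.014 -0.112 0.028;0.6 -0.8 0.3 -0.014 -0.112 0.028'; python3 -c "
from h import *
rep([-130,-130,290])"
```

```text
time_s: 0.57
tool_pos: [300.8, 480.1, 266.1]
ee_rot: [-1.362, -0.93, 0.94]
wrist_force: [-0.0, 0.8, -0.5]
gripper_width: 1.005
time_s: 0.98
tool_pos: [383.5, 376.0, 307.3]
ee_rot: [-1.683, -1.455, 0.689]
wrist_force: [1.7, -0.9, 0.2]
gripper_width: 1.001
t0.98 q [ 0.95  0.2   1.76 -0.61  0.95 -0.09] tcp [383.5 376.  307.3] rack [-138.9  451.6  307.3] Frack [ 1.6 -1.1  0.2] T [-0.01  0.19 -0.02] g1.001
 turn left [-0.12  -0.996  0.248]
 shift(units) [  3.28 -23.03  -0.69]
```

```bash
python3 -m pendant '0.1 -1 0 -0.007 -0.055 0.014;0.1 -1 0 -0.007 -0.055 0.014;0.1 -1 0 -0.007 -0.055 0.014;0.1 -1 0 -0.007 -0.055 0.014;0.1 -1 0 -0.007 -0.055 0.014'; python3 -m pendant '0.13 -1 0 -0.009 -0.07 0.017;0.13 -1 0 -0.009 -0.07 0.017;0.13 -1 0 -0.009 -0.07 0.017;0.13 -1 0 -0.009 -0.07 0.017;0.13 -1 0 -0.009 -0.07 0.017'; python3 -c "
from h import *
rep([-130,-130,290])"
```

```text
time_s: 1.4
tool_pos: [394.5, 248.5, 308.6]
ee_rot: [-1.812, -1.73, 0.53]
wrist_force: [41.3, 7.9, 44.7]
gripper_width: 1.0
time_s: 1.82
tool_pos: [393.7, 128.6, 385.6]
ee_rot: [-1.862, -1.903, 0.45]
wrist_force: [1.3, 1.1, 0.2]
gripper_width: 1.0
t1.82 q [ 0.43 -0.25  2.28 -1.22  0.34 -0.07] tcp [393.7 128.6 385.6] rack [-160.   204.9  385.6] Frack [1.4 0.9 0.2] T [-0.06  0.44  0.02] g1.000
 turn left [-0.046 -0.551  0.102]
 shift(units) [  2.88 -13.14  -3.82]
```

```bash
cat >> h.py <<'E'
def fk(q,p):
    Rz=lambda a:Ro.from_rotvec([0,0,a]);Ry=lambda a:Ro.from_rotvec([0,a,0])
    d1,a2,d4,d6,a1,sgn=p
    A=Rz(q[0])*Ry(q[1]);B=A*Ry(q[2]);C=B*Rz(sgn*q[3])*Ry(q[4])
    pos=np.array([0,0,d1])+Rz(q[0]).apply([a1,0,0])+A.apply([0,0,a2])+B.apply([0,0,d4])+C.apply([0,0,d6])
    return pos,C*Rz(q[5])
E
python3 - <<'E'
from h import *
from rig import state
from scipy.optimize import least_squares
s=state()
D=[([1.10251512,.494200555,1.34611353,0,1.30251793,-.0955],[227.46,581.76,230.7]),([.95,.2,1.76,-.61,.95,-.09],[383.5,376,307.3]),(s["joints"],s["tool_pos"])]
for sg in(1,-1):
  f=lambda x:np.concatenate([fk(q,[*x,0,sg])[0]-p for q,p in D])
  r=least_squares(f,[300,400,400,250]);print(sg,r.x.round(1),r.fun.round(1))
  R=fk(s["joints"],[*r.x,0,sg])[1];M=(R.inv()*Ro.from_rotvec(s["ee_rot"])).as_matrix();print(M.round(2))
R=fk(D[0][0],[*r.x,0,1])[1];print((R.inv()*Ro.from_rotvec([-1.36339918,-0.92955591,0.93136006])).as_matrix().round(2))
E
```

```text
1 [132.  536.7 382.2 244.3] [ 53.6 -26.1  27.8  17.3 -11.2   1.1   6.  -31.1 -28.9]
[[-1. -0. -0.]
 [-0.  0.  1.]
 [-0.  1. -0.]]
-1 [207.5 320.8 493.   30. ] [  55.7  -22.    98.   -87.5   62.     2.4  -45.7   40.8 -100.4]
[[ 0.57 -0.55  0.62]
 [ 0.59 -0.25 -0.77]
 [ 0.57  0.8   0.18]]
[[-1. -0.  0.]
 [ 0.  0.  1.]
 [-0.  1. -0.]]
```

```bash
sed -i 's/\[a1,0,0\]/[0,a1,0]/' h.py
python3 - <<'E'
from h import *
from rig import state
from scipy.optimize import least_squares
s=state()
D=[([1.10251512,.494200555,1.34611353,0,1.30251793,-.0955],[227.46,581.76,230.7]),([.95,.2,1.76,-.61,.95,-.09],[383.5,376,307.3]),(s["joints"],s["tool_pos"])]
f=lambda x:np.concatenate([fk(q,[*x,1])[0]-p for q,p in D])
r=least_squares(f,[300,400,400,250,60]);P=[*r.x,1];print(r.x.round(1),r.fun.round(1))
M=Ro.from_matrix([[-1,0,0],[0,0,1],[0,1,0]])
lo=[-2.91,-.82,.22,-1.22,.12,-3.08];hi=[2.91,2.16,2.67,4.37,2.79,3.08]
for nm,g in(("pre med",[-130,-130,290]),("grasp med",[-23,-130,290]),("pre lg",[-130,260,300]),("grasp lg",[-40,260,290]),("pre lg -100",[-100,260,310])):
  for sg in(1,-1):
    best=None
    for j4 in(0,1.5,3.1,-1):
      for j6 in(-3,0,3):
       for j3 in (1.5,2.3):
        T=tgt(sg)
        e=lambda q:np.r_[(fk(q,P)[0]-wd(g))/100,((fk(q,P)[1]*M).inv()*T).as_rotvec()]
        o=least_squares(e,np.clip([0,0,j3,j4,.5,j6],lo,hi),bounds=(lo,hi))
        if best is None or o.cost<best.cost: best=o
    print(nm,sg,best.x.round(2),"cost %.5f"%best.cost)
E
```

```text
[101.9 622.8 338.  329.7  59.3] [-0.1 -1.  -0.2  1.8  0.6  0.6 -1.1  1.1 -0.4]
pre med 1 [-1.27  0.52  2.67  1.69  1.53  1.53] cost 0.00292
pre med -1 [-1.27  0.52  2.67  1.69  1.53 -1.62] cost 0.00292
grasp med 1 [-0.93  0.56  2.59  2.09  1.58  1.56] cost 0.00000
grasp med -1 [-0.93  0.56  2.59  2.09  1.58 -1.58] cost 0.00000
pre lg 1 [0.85 0.21 2.67 4.1  1.18 1.33] cost 0.04451
pre lg -1 [ 0.85  0.21  2.67  4.1   1.18 -1.81] cost 0.04451
grasp lg 1 [0.6  0.38 2.67 3.73 1.34 1.51] cost 0.01933
grasp lg -1 [ 0.6   0.38  2.67  3.73  1.34 -1.63] cost 0.01933
pre lg -100 1 [0.74 0.23 2.67 3.93 1.2  1.39] cost 0.02943
pre lg -100 -1 [ 0.74  0.23  2.67  3.93  1.2  -1.75] cost 0.02943
```

Run:
```python
t=open("h.py").read()
t=t.replace("def tgt(sg=1): x=EY*sg;return Ro.from_matrix(np.c_[x,EX,np.cross(x,EX)])","def tgt(sg=1): x=EY*sg;return Ro.from_matrix(np.c_[x,-EZ,np.cross(x,-EZ)])")
open("h.py","w").write(t)
from h import *
from rig import *
rep([-60,260,390])
for n in("side","scene"):
    d=snapshot(n);a=np.load(n+"0.npz")["img"];df=np.abs(d["img"].astype(int)-a).max(2)>40
    cv2.imwrite(f"pics/{n}1.png",d["img"][:,:,::-1]); ys,xs=np.where(df);print(n,df.sum(),xs.min(),xs.max(),ys.min(),ys.max())
a=cv2.imread("pics/scene1.png")[60:330,150:470];b=cv2.imread("pics/side1.png")[60:330,150:430]
c=np.hstack([a,b]);c=cv2.convertScaleAbs(cv2.resize(c,(800,360)),alpha=1.4);cv2.imwrite("pics/c2.png",c)
```

```text
t1.82 q [ 0.43 -0.25  2.28 -1.22  0.34 -0.07] tcp [393.7 128.6 385.6] rack [-160.   204.9  385.6] Frack [1.4 0.9 0.2] T [-0.06  0.44  0.02] g1.000
 turn left [-0.139  1.018  0.159]
 shift(units) [3.69 2.69 0.18]
side 31678 0 393 0 318
scene 7451 190 413 0 206
```

View pics/c2.png

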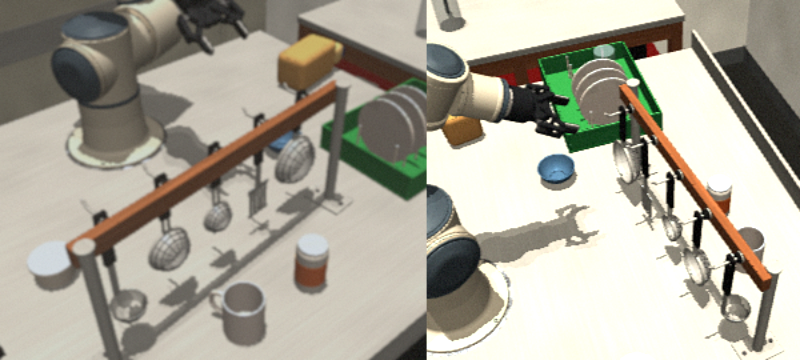

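```bash
python3 -m pendant '0 -0.3 0.1 -0.015 0.113 0.018;0 -0.4 0.1 -0.015 0.113 0.018;0 -0.6 0.1 -0.015 0.113 0.018;0.2 -0.8 0.1 -0.015 0.113 0.018;0.2 -1 0.1 -0.015 0.113 0.018'; python3 -m pendant '0.3 -1 0 -0.015 0.113 0.018;0.3 -1 0 -0.015 0.113 0.018;0.3 -1 0 -0.015 0.113 0.018;0.3 -1 0 -0.015 0.113 0.018;0.3 -1 0 0 0 0'; python3 -c "
from h import *
rep([-60,-130,385])"
```

```text
time_s: 2.33
tool_pos: [398.5, 81.5, 380.4]
ee_rot: [-1.844, -1.736, 0.642]
wrist_force: [-0.2, -1.2, -1.5]
gripper_width: 0.998
time_s: 2.75
tool_pos: [423.7, -9.7, 376.3]
ee_rot: [-1.648, -1.562, 0.943]
wrist_force: [1.2, 0.0, 0.0]
gripper_width: 0.999
t2.75 q [-0.2  -0.2   1.93  0.06  0.87 -1.79] tcp [423.7  -9.7 376.3] rack [-147.7   63.9  376.3] Frack [ 1.2 -0.1  0. ] T [0.06 0.23 0.02] g0.999
 turn left [0.026 0.544 0.13 ]
 shift(units) [ 4.46 -7.25  0.35]
```

```bash
python3 -m pendant '0.7 -1 0.1 0.005 0.109 0.026;0.7 -1 0.1 0.005 0.109 0.026;0.7 -1 0.1 0.005 0.109 0.026;0.7 -1 0.1 0.005 0.109 0.026;0.7 -1 0 0.005 0.109 0.026'; python3 -m pendant '0.5 -1 0 0 0 0;0.5 -1 0 0 0 0;0 0 0 0 0 0'
python3 - <<'E'
from h import *
from rig import *
rep([-60,-130,385])
s=state();d=snapshot("wrist");cv2.imwrite("pics/w1.png",d["img"][:,:,::-1]);np.savez("w1.npz",tp=s["tool_pos"],tr=s["ee_rot"],**d)
E
```

```text
time_s: 3.17
tool_pos: [504.7, -133.6, 380.7]
ee_rot: [-1.105, -1.285, 1.311]
wrist_force: [0.6, 0.5, 1.2]
gripper_width: 1.001
time_s: 3.42
tool_pos: [536.9, -186.3, 374.6]
ee_rot: [-1.083, -1.276, 1.319]
wrist_force: [-0.9, -0.1, -0.3]
gripper_width: 1.0
t3.42 q [-0.43  0.34  1.21 -0.01  1.65 -2.14] tcp [ 536.9 -186.3  374.6] rack [ -57.6 -125.6  374.6] Frack [-0.9  0.  -0.3] T [-0.03  0.    0.  ] g1.000
 turn left [-0.018 -0.058 -0.01 ]
 shift(units) [-0.07 -0.19  0.42]
```

View pics/w1.png

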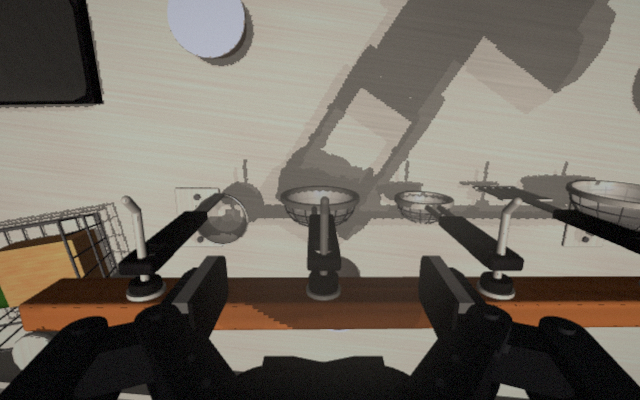

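```bash
cat >> h.py <<'E'
def wcam(w):
    T=np.array(w["T_tool_cam"]).copy();
    if np.abs(T[:3,3]).max()<1: T[:3,3]*=1000
    Rt=Ro.from_rotvec(w["tr"]).as_matrix();Rwc=Rt@T[:3,:3];c=Rt@T[:3,3]+w["tp"]
    return dict(fx=w["fx"],fy=w["fy"],cx=w["cx"],cy=w["cy"],R=Rwc.T,t=-Rwc.T@c)
E
python3 - <<'E'
from h import *
w=np.load("w1.npz");d=wcam(w);g=w["img"].astype(int).sum(2)/3
P=[]
for u in range(90,600,6):
    if any(abs(u-c)<30 for c in(145,210,323,440,497)): continue
    col=w["img"][255:300,u].astype(int);rb=col[:,0]-col[:,2]
    k=np.argmax(rb>45);P.append(onz(d,u,255+k-.5,317)[:2])
P=np.array(P);c=np.polyfit(P[:,1],P[:,0],1);r=P[:,0]-np.polyval(c,P[:,1]);ok=abs(r)<2.5;c=np.polyfit(P[ok,1],P[ok,0],1)
print("yaw",-np.arctan(c[0]),"n",ok.sum(),np.std(r[ok]))
Y=-np.arctan(c[0]);ex=np.array([np.cos(Y),np.sin(Y)]);ey=np.array([-ex[1],ex[0]]);F=np.array([c[1],0])
for n,u,v,z,s in(("lad tip",127,200,311,-260),("med tip",324.3,199,311,-130),("sm tip",515,203,311,0),("medbar",324,225,303,-130),("ladbar",137,225,303,-260),("smbar",504,230,303,0)):
    q=onz(d,u,v,z)[:2]-F;print(n,"depth %.1f along %.1f -> org %.1f"%(q@ex,q@ey,q@ey-s))
for n,v in(("med handle top near/far",242),("f",270)):
    q=onz(d,323,v,311)[:2]-F;print(n,q@ex)
print("old O rel",(O[:2]-F)@ex,(O[:2]-F)@ey, "tool z axis",Ro.from_rotvec(w["tr"]).as_matrix()[:,1])
# y centre of medium handle top by dark mask
for v in(246,254,262):
    row=g[v,285:360];xs=np.where(row<55)[0]+285;print(v,xs.min(),xs.max())
E
```

```text
yaw 0.12405083483087895 n 37 8.094465895909566e-14
lad tip depth -35.5 along -311.5 -> org -51.5
med tip depth -36.8 along -183.0 -> org -53.0
sm tip depth -34.7 along -54.4 -> org -54.4
medbar depth -16.1 along -182.7 -> org -52.7
ladbar depth -15.8 along -311.7 -> org -51.7
smbar depth -12.7 along -54.2 -> org -54.2
med handle top near/far -6.572561831281748
f 14.238176463922683
old O rel 33.83904408272844 -59.14147293010564 tool z axis [-0.05822262  0.01775196 -0.99814578]
246 308 337
254 308 339
262 308 340
```

Run:
```python
from h import *
w=np.load("w1.npz");d=wcam(w);h=cv2.cvtColor(w["img"],cv2.COLOR_RGB2HSV).astype(int)
print([(h[v,270].tolist()) for v in(260,270,274,276,278,280,282,284)])
P=[]
for u in range(90,600,6):
    if any(abs(u-c)<a for c,a in((145,30),(210,30),(323,25),(440,35),(497,30))): continue
    S=h[262:295,u,1];k=np.argmax(S>130)
    if k>0:P.append(onz(d,u,262+k-.5,317)[:2])
P=np.array(P);c=np.polyfit(P[:,1],P[:,0],1);r=P[:,0]-np.polyval(c,P[:,1]);ok=abs(r)<2.5;c=np.polyfit(P[ok,1],P[ok,0],1);r=P[:,0]-np.polyval(c,P[:,1])
Y=-np.arctan(c[0]);print("yaw",Y,len(P),ok.sum(),np.std(r[ok]))
ex=np.array([np.cos(Y),np.sin(Y)]);ey=np.array([-ex[1],ex[0]]);F=np.array([c[1],0])
T=[]
for n,u,v,z,s in(("lad tip",127,200,311,-260),("med tip",324.3,199,311,-130),("sm tip",515,203,311,0)):
    q=onz(d,u,v,z)[:2];T.append(q);q=q-F;print(n,"depth %.1f org %.1f"%(q@ex,q@ey-s))
q=np.array(T[2])-T[0];print("tip line yaw",np.arctan2(-q[0],q[1]),np.hypot(*q))
for v in(242,270):
    q=onz(d,323,v,311)[:2]-F;print("handle",q@ex)
al=np.mean([(np.array(t)-F)@ey-s for t,s in zip(T,(-260,-130,0))]);print("O",F+ey*al)
```

```text
[[26, 24, 179], [19, 27, 180], [26, 24, 179], [26, 24, 178], [12, 101, 58], [12, 86, 59], [15, 119, 60], [9, 101, 58]]
yaw 0.14023208419157807 20 14 0.8410604863688775
lad tip depth -57.1 org -48.6
med tip depth -56.3 org -50.0
sm tip depth -52.1 org -51.5
tip line yaw 0.12072202568427966 257.07789198970454
handle -26.061684511091567
handle -5.249857847238745
O [560.98326744 -49.55807457]
```

Run:
```python
from h import *
w=np.load("w1.npz");d=wcam(w);h=cv2.cvtColor(w["img"],cv2.COLOR_RGB2HSV).astype(int)
def line(z,v0,v1,fun):
    P=[]
    for u in range(70,600,5):
        if any(abs(u-c)<a for c,a in((145,30),(205,45),(323,25),(445,45),(497,30))): continue
        k=fun(h[v0:v1,u])
        if k>0:P.append(onz(d,u,v0+k-.5,z)[:2])
    P=np.array(P);ok=np.ones(len(P),bool)
    for _ in range(4):
        c=np.polyfit(P[ok,1],P[ok,0],1);r=P[:,0]-np.polyval(c,P[:,1]);ok=abs(r)<max(1.5,1.5*np.median(abs(r)))
    print("z",z,"yaw",-np.arctan(c[0]),"x@y=-150",np.polyval(c,-150),len(P),ok.sum(),np.std(r[ok]));return c
line(275,262,292,lambda S:np.argmax(S[:,2]<110))
c=line(317,292,318,lambda S:np.argmax(S[:,2]>85))
Y=0.1235;ex=np.array([np.cos(Y),np.sin(Y)]);ey=np.array([-ex[1],ex[0]]);F=np.array([np.polyval(c,-150),-150])
T=[]
for u,v,z,s in((127,200,311,-260),(324.3,199,311,-130),(515,203,311,0)):
    q=onz(d,u,v,z)[:2]-F;T.append(q@ey-s);print("tip depth %.1f org %.1f"%(q@ex,T[-1]))
for v in(242,270):
    q=onz(d,323,v,311)[:2]-F;print("handle",q@ex)
print("O",F+ey*np.mean(T))
```

```text
z 275 yaw 0.1249181537293376 x@y=-150 594.4724041634526 36 34 0.25300369518226906
z 317 yaw 0.12682877154001648 x@y=-150 591.8310875082182 45 25 0.38342955681202967
tip depth -71.0 org 104.0
tip depth -72.4 org 102.6
tip depth -70.3 org 101.1
handle -42.10606917150697
handle -21.29546383197259
O [579.19558878 -48.20896043]
```

```bash
sed -i 's/^YAW=0.1264;O=np.array(\[578.2,-54.5,0.\])/YAW=0.1255;O=np.array([579.2,-48.2,0.])/' h.py; python3 -m pendant '0 0 0 -0.009 -0.029 -0.005;0 0 0 -0.009 -0.029 -0.005;0 0 0 0 0 0'
python3 - <<'E'
from h import *
from rig import *
rep([-33,-130,340])
s=state();d=snapshot("wrist");cv2.imwrite("pics/w2.png",d["img"][:,:,::-1]);np.savez("w2.npz",tp=s["tool_pos"],tr=s["ee_rot"],**d)
w=dict(np.load("w2.npz"));c=wcam(w)
for n,p in(("tip",[-72,-130,311]),("tip0",[-72,0,311]),("tip-260",[-72,-260,311])): print(n,np.round(proj(c,wd(p)),1))
g=d["img"].astype(int).sum(2)/3
for v in range(180,300,10):
    xs=np.where(g[v,285:360]<60)[0]+285;print(v,xs.min() if len(xs) else 0,xs.max() if len(xs) else 0,end="; ")
E
```

```text
time_s: 3.72
tool_pos: [536.7, -180.3, 371.9]
ee_rot: [-1.138, -1.301, 1.302]
wrist_force: [-0.1, 0.8, 0.4]
gripper_width: 0.998
t3.72 q [-0.43  0.31  1.26  0.    1.58 -2.13] tcp [ 536.7 -180.3  371.9] rack [ -58.7 -125.7  371.9] Frack [0.  0.8 0.4] T [-0.04 -0.05  0.01] g0.998
 turn left [-0.004 -0.006 -0.003]
 shift(units) [ 1.04 -0.04 -1.27]
tip [316.7 195.9]
tip0 [516.5 196.1]
tip-260 [115.4 195.6]
180 0 0; 190 285 285; 200 0 0; 210 294 345; 220 306 331; 230 304 331; 240 303 333; 250 302 334; 260 301 334; 270 304 332; 280 285 359; 290 285 359;
```

```bash
python3 -m pendant '0.5 0 0 0 0 0;0.54 0 0 0 0 0;0 0 -0.8 0 0 0;0 0 -0.8 0 0 0;0 0 0 0 0 0'
python3 - <<'E'
from h import *
from rig import *
rep([-33,-129,280])
s=state();d=snapshot("wrist");cv2.imwrite("pics/w3.png",d["img"][:,:,::-1]);np.savez("w3.npz",tp=s["tool_pos"],tr=s["ee_rot"],**d)
E
```

```text
time_s: 4.18
tool_pos: [563.3, -174.3, 332.2]
ee_rot: [-1.128, -1.302, 1.308]
wrist_force: [-0.0, -0.8, -0.6]
gripper_width: 1.0
t4.18 q [-0.4   0.37  1.27  0.    1.51 -2.11] tcp [ 563.3 -174.3  332.2] rack [ -31.5 -123.1  332.2] Frack [-0.1 -0.8 -0.6] T [-0.01 -0.02  0.02] g1.000
 turn left [-0.007 -0.013 -0.009]
 shift(units) [-0.03 -0.24 -2.09]
```

View pics/w3.png

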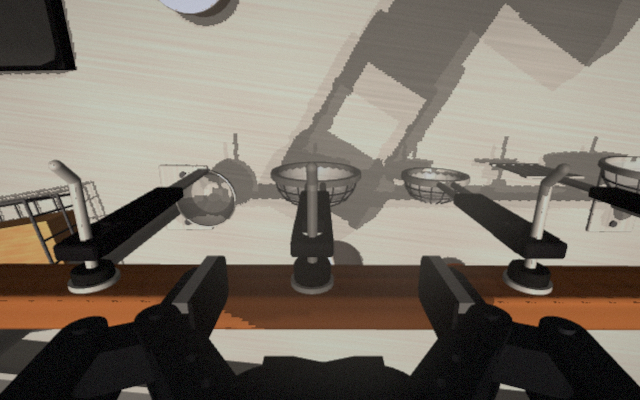

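```bash
python3 -m pendant '-0.03 -0.24 0 -0.007 -0.013 -0.009;0 0 -0.6 0 0 0;0 0 -0.6 0 0 0;0 0 -0.3 0 0 0;0 0 0 0 0 0'
python3 - <<'E'
from h import *
from rig import *
rep([-33,-129,280])
s=state();d=snapshot("wrist");cv2.imwrite("pics/w4.png",d["img"][:,:,::-1]);np.savez("w4.npz",tp=s["tool_pos"],tr=s["ee_rot"],**d)
c=wcam(dict(np.load("w4.npz")))
for p in([-20,-130,311],[-32,-130,311],[-26,-130,280]): print(p,np.round(proj(c,wd(p)),1))
g=d["img"].astype(int).sum(2)/3
for v in range(180,290,10):
    xs=np.where(g[v,270:360]<60)[0]+270;print(v,xs.min() if len(xs) else 0,xs.max() if len(xs) else 0,end="; ")
E
```

```text
time_s: 4.65
tool_pos: [564.2, -180.9, 301.6]
ee_rot: [-1.158, -1.305, 1.301]
wrist_force: [-0.4, -0.7, -0.3]
gripper_width: 1.001
t4.65 q [-0.41  0.38  1.34 -0.    1.41 -2.11] tcp [ 564.2 -180.9  301.6] rack [ -31.5 -129.8  301.6] Frack [-0.5 -0.7 -0.3] T [-0.01  0.05 -0.02] g1.001
 turn left [0.005 0.009 0.   ]
 shift(units) [-0.06  0.02 -0.86]
[-20, -130, 311] [323.6 289.4]
[-32, -130, 311] [323.6 266.4]
[-26, -130, 280] [323.8 248.1]
180 0 0; 190 0 0; 200 301 348; 210 308 341; 220 307 342; 230 305 343; 240 304 345; 250 302 347; 260 301 348; 270 299 349; 280 300 349;
```

```bash
python3 - <<'E'
from h import *
c=wcam(dict(np.load("w3.npz")))
for v in(233,256): print(rk(onz(c,312,v,311)).round(1))
g=np.load("w3.npz")["img"].astype(int).sum(2)[:,:]//3
print(g[205:270:1,297].tolist());print(g[205:270,328].tolist())
E
python3 -m pendant '-0.06 0 -0.45 0 0 0;0 0 -0.45 0 0 0;0 0 0 0 0 0'; python3 -c "
from h import *
rep([-33,-130,280])"
```

```text
[ -35.6 -129.4  311. ]
[ -21.9 -129.4  311. ]
[99, 117, 120, 118, 99, 93, 69, 52, 48, 42, 44, 44, 37, 42, 47, 40, 43, 40, 45, 42, 40, 47, 46, 47, 44, 42, 43, 41, 45, 45, 41, 41, 44, 35, 37, 40, 44, 46, 45, 45, 43, 44, 42, 44, 44, 42, 45, 42, 45, 47, 45, 60, 116, 87, 35, 36, 41, 40, 36, 36, 38, 36, 34, 35, 38]
[38, 38, 39, 41, 39, 41, 42, 41, 39, 39, 41, 40, 43, 41, 42, 42, 42, 40, 41, 41, 39, 43, 37, 38, 41, 42, 40, 39, 38, 43, 37, 40, 41, 41, 41, 38, 34, 36, 42, 41, 45, 42, 42, 42, 41, 43, 42, 45, 36, 42, 42, 41, 143, 162, 117, 58, 34, 34, 33, 34, 35, 36, 34, 33, 32]
time_s: 4.95
tool_pos: [564.1, -181.8, 282.7]
ee_rot: [-1.164, -1.307, 1.3]
wrist_force: [-0.5, 0.3, -0.2]
gripper_width: 1.001
t4.95 q [-0.41  0.4   1.37 -0.    1.36 -2.11] tcp [ 564.1 -181.8  282.7] rack [ -31.7 -130.6  282.7] Frack [-0.4  0.4 -0.2] T [ 0.04  0.01 -0.04] g1.001
 turn left [0.007 0.014 0.001]
 shift(units) [-0.06  0.02 -0.11]
```

```bash
python3 -m pendant '-0.1 0.02 -0.1 0.007 0.014 0.001;0 0 0 0 0 0;0 0 0 0 0 0;0 0 0 0 0 0;0 0 0 0 0 0' 18; python3 -m pendant '0 0 0 0 0 0;0 0 0 0 0 0;0 0 0 0 0 0;0 0 0 0 0 0;0 0 0 0 0 0'; python3 -c "
from h import *
rep([-33,-130,280])"
```

```text
time_s: 5.37
tool_pos: [562.2, -181.6, 282.3]
ee_rot: [-1.148, -1.302, 1.301]
wrist_force: [-0.1, 4.0, 3.7]
gripper_width: 0.306
time_s: 5.78
tool_pos: [562.4, -181.3, 282.8]
ee_rot: [-1.148, -1.302, 1.301]
wrist_force: [0.4, 0.6, -0.3]
gripper_width: 0.27
t5.78 q [-0.41  0.4   1.36  0.    1.38 -2.11] tcp [ 562.4 -181.3  282.8] rack [ -33.3 -130.   282.8] Frack [ 0.5  0.5 -0.3] T [ 0.17 -0.05 -0.01] g0.270
 turn left [ 0.     0.001 -0.001]
 shift(units) [ 0.01  0.   -0.11]
```

```bash
python3 -m pendant '0 0 0.4 0 0 0;-0.4 -0.05 0 0 0 0;-0.45 -0.055 0 0 0 0;-0.45 -0.055 0 0 0 0;0 0 0 0 0 0'; python3 -c "
from h import *
rep([-66,-130,292.8])"
```

```text
time_s: 6.2
tool_pos: [526.5, -185.6, 293.7]
ee_rot: [-1.147, -1.302, 1.302]
wrist_force: [0.4, -0.9, -1.0]
gripper_width: 0.267
t6.20 q [-0.45  0.34  1.42 -0.    1.38 -2.14] tcp [ 526.5 -185.6  293.7] rack [ -69.4 -129.7  293.7] Frack [ 0.3 -1.  -1. ] T [-0.02  0.04  0.  ] g0.267
 turn left [ 0.     0.    -0.001]
 shift(units) [ 0.14  0.01 -0.04]
```

```bash
python3 -m pendant '-0.4 -0.05 0.4 0 0 0;-0.4 -0.05 0.4 0 0 0;-0.4 -0.05 0.4 0 0 0;-0.5 -0.05 0.3 0 0 0;-0.3 -0.05 0.3 0 0 0'
python3 - <<'E'
from h import *
from rig import *
rep([-118,260,335])
s=state();d=snapshot("wrist");cv2.imwrite("pics/w5.png",d["img"][:,:,::-1])
E
```

```text
time_s: 6.62
tool_pos: [471.1, -192.1, 342.3]
ee_rot: [-1.146, -1.301, 1.302]
wrist_force: [0.1, 0.0, -1.7]
gripper_width: 0.267
t6.62 q [-0.5   0.23  1.45 -0.    1.46 -2.2 ] tcp [ 471.1 -192.1  342.3] rack [-125.3 -129.2  342.3] Frack [ 0.1 -0.  -1.7] T [-0.06  0.   -0.01] g0.267
 turn left [ 0.    -0.001 -0.001]
 shift(units) [-1.66 15.48 -0.29]
```

View pics/w5.png

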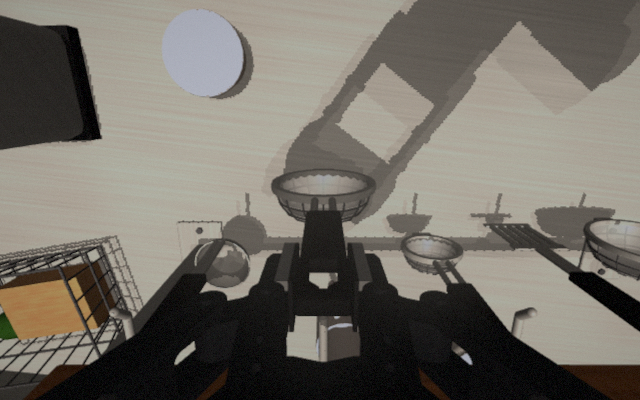

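```bash
python3 -m pendant '-0.11 0.6 0 0 0 0;-0.11 1 0 0 0 0;-0.11 1 0 0 0 0;-0.11 1 0 0 0 0;-0.11 1 0 0 0 0'; python3 -m pendant '-0.11 1 0 0 0 0;-0.11 1 0 0 0 0;-0.11 1 0 0 0 0;-0.11 1 0 0 0 0;-0.11 1 0 0 0 0';python3 -m pendant '-0.11 1 0 0 0 0;-0.11 1 0 0 0 0;-0.11 1 0 0 0 0;-0.11 0.6 0 0 0 0;0 0 0 0 0 0'; python3 -c "
from h import *
rep([-118,260,335])"
```

```text
time_s: 7.08
tool_pos: [455.4, -77.4, 346.5]
ee_rot: [-1.158, -1.298, 1.297]
wrist_force: [0.7, 1.0, -2.1]
gripper_width: 0.265
time_s: 7.5
tool_pos: [438.6, 55.1, 347.4]
ee_rot: [-1.159, -1.299, 1.295]
wrist_force: [1.2, 0.1, -2.3]
gripper_width: 0.266
time_s: 7.92
tool_pos: [423.8, 154.7, 348.4]
ee_rot: [-1.157, -1.304, 1.295]
wrist_force: [-0.0, -0.2, -2.3]
gripper_width: 0.269
t7.92 q [ 0.22  0.13  1.56 -0.    1.44 -1.47] tcp [423.8 154.7 348.4] rack [-128.8  220.7  348.4] Frack [-0.1 -0.2 -2.3] T [ 0.01  0.07 -0.  ] g0.269
 turn left [0.001 0.009 0.004]
 shift(units) [ 0.23  1.61 -0.53]
```

```bash
python3 -m pendant '0.1 0.8 0 0 0.005 0.002;0.13 0.8 -0.2 0 0.004 0.002;0 0 0 0 0 0;0 0 0 0 0 0'
python3 - <<'E'
from h import *
from rig import *
rep([-106,260,325])
s=state();d=snapshot("wrist");cv2.imwrite("pics/w6.png",d["img"][:,:,::-1]);np.savez("w6.npz",tp=s["tool_pos"],tr=s["ee_rot"],**d)
c=wcam(dict(np.load("w6.npz")))
for p in([-72,130,311],[-72,260,311],[-60,260,300]): print(p,np.round(proj(c,wd(p)),1))
E
```

```text
time_s: 8.25
tool_pos: [428.3, 197.2, 343.8]
ee_rot: [-1.147, -1.302, 1.303]
wrist_force: [0.0, -0.5, -1.7]
gripper_width: 0.263
t8.25 q [ 0.31  0.17  1.53 -0.    1.44 -1.39] tcp [428.3 197.2 343.8] rack [-119.   262.4  343.8] Frack [-0.1 -0.5 -1.7] T [-0.04  0.09 -0.05] g0.263
 turn left [ 0.001  0.    -0.002]
 shift(units) [ 0.53 -0.03 -0.75]
[-72, 130, 311] [110.1 301.2]
[-72, 260, 311] [319.9 301.6]
[-60, 260, 300] [320.  307.4]
```

View pics/w6.png

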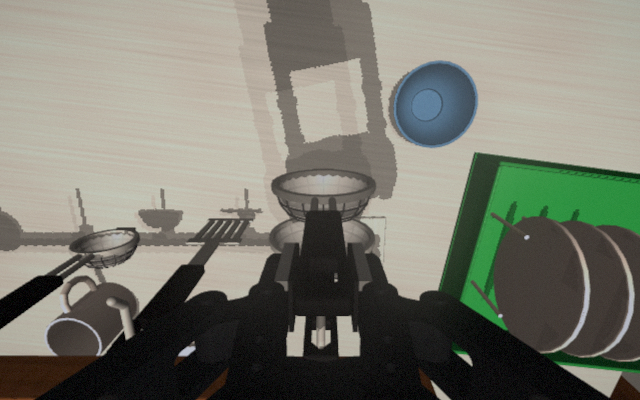

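Run:
```python
import cv2,numpy as np
g=cv2.cvtColor(cv2.imread("pics/w6.png"),cv2.COLOR_BGR2GRAY).astype(int)
for v in(318,325,332,340,346):print(v,g[v,284:362:2].tolist())
a=g[285:320,100:150];
for v in range(290,312,4):print(v,g[v,98:145:2].tolist())
for v in (262,270,278,215,225): 
  xs=np.where(g[v,280:365]<60)[0]+280;print(v,xs.min(),xs.max())
```

```text
318 [25, 28, 36, 30, 37, 19, 177, 181, 182, 182, 181, 35, 28, 18, 25, 30, 60, 90, 102, 98, 75, 20, 22, 19, 23, 26, 76, 181, 179, 182, 182, 183, 183, 183, 28, 27, 32, 28, 20]
325 [27, 22, 59, 31, 32, 137, 179, 183, 183, 182, 141, 25, 21, 19, 24, 29, 69, 90, 102, 96, 76, 29, 27, 25, 21, 26, 35, 179, 181, 178, 180, 180, 178, 177, 109, 29, 26, 33, 24]
332 [26, 24, 150, 156, 152, 177, 177, 182, 178, 183, 120, 20, 21, 21, 157, 183, 152, 153, 172, 159, 126, 181, 180, 118, 24, 22, 16, 166, 181, 180, 179, 181, 182, 181, 169, 153, 157, 125, 24]
340 [24, 112, 182, 182, 179, 183, 179, 179, 178, 176, 59, 18, 18, 18, 165, 179, 147, 150, 173, 157, 124, 181, 178, 121, 21, 26, 19, 148, 179, 177, 181, 182, 183, 183, 181, 180, 183, 180, 89]
346 [26, 75, 181, 179, 179, 180, 179, 179, 180, 179, 20, 13, 20, 23, 23, 22, 69, 155, 143, 127, 85, 39, 20, 27, 23, 23, 22, 142, 176, 177, 179, 176, 179, 178, 180, 180, 181, 181, 66]
290 [69, 75, 73, 75, 73, 71, 69, 72, 63, 66, 68, 68, 67, 66, 64, 77, 165, 186, 184, 185, 189, 188, 187, 189]
294 [73, 69, 68, 71, 71, 71, 66, 69, 67, 67, 67, 62, 63, 64, 63, 65, 64, 86, 163, 185, 187, 185, 187, 184]
298 [72, 71, 74, 72, 66, 96, 105, 88, 65, 45, 52, 59, 67, 64, 63, 63, 60, 61, 69, 133, 172, 187, 185, 187]
302 [69, 68, 69, 70, 138, 179, 184, 151, 118, 72, 56, 49, 49, 46, 45, 55, 59, 61, 57, 97, 113, 183, 187, 185]
306 [71, 66, 64, 66, 68, 77, 110, 127, 130, 124, 114, 106, 98, 88, 76, 59, 57, 60, 53, 76, 116, 187, 186, 155]
310 [68, 67, 68, 64, 66, 64, 63, 62, 64, 59, 60, 155, 177, 170, 138, 92, 52, 56, 56, 78, 113, 186, 78, 11]
262 289 359
270 286 357
278 280 364
215 290 356
225 305 341
```

```bash
python3 -m pendant '0.5 0.0 -0.56 0 0 0;0.5 0.02 -0.56 0 0 0;0 0 0 0 0 0;0 0 0 0 0 0'; python3 -c "
from h import *
rep([-91,260,316])"
```

```text
time_s: 8.63
tool_pos: [453.6, 195.0, 316.3]
ee_rot: [-1.149, -1.302, 1.301]
wrist_force: [0.2, -0.1, -1.7]
gripper_width: 0.265
t8.63 q [ 0.29  0.23  1.53 -0.    1.38 -1.41] tcp [453.6 195.  316.3] rack [-94.1 257.1 316.3] Frack [ 0.2 -0.1 -1.7] T [-0.06  0.02  0.02] g0.265
 turn left [ 0.001  0.002 -0.   ]
 shift(units) [ 0.11  0.13 -0.01]
```

Aligned closely; correct y, then go diagonally over the tip and check.

```bash
python3 -m pendant '0.1 0.12 0 0 0 0;0 0 0 0 0 0;0 0 0 0 0 0'
python3 - <<'E'
from h import *
from rig import *
rep([-91,260,316])
d=snapshot("wrist");g=cv2.cvtColor(d["img"],cv2.COLOR_RGB2GRAY).astype(int)
for v in range(310,352,6):print(v,g[v,296:350:2].tolist())
E
```

```text
time_s: 8.88
tool_pos: [455.7, 197.1, 317.8]
ee_rot: [-1.15, -1.302, 1.299]
wrist_force: [-0.5, 0.1, -2.3]
gripper_width: 0.267
t8.88 q [ 0.29  0.23  1.52 -0.    1.39 -1.41] tcp [455.7 197.1 317.8] rack [-91.9 258.9 317.8] Frack [-0.5  0.1 -2.3] T [-0.01  0.03  0.02] g0.267
 turn left [0.    0.003 0.001]
 shift(units) [ 0.03  0.05 -0.07]
310 [29, 29, 29, 30, 27, 24, 31, 25, 34, 28, 25, 27, 25, 22, 28, 27, 26, 25, 29, 26, 29, 27, 25, 29, 26, 26, 29]
316 [157, 157, 158, 158, 152, 155, 52, 24, 24, 23, 29, 24, 32, 65, 84, 90, 83, 75, 35, 28, 23, 24, 20, 24, 25, 154, 160]
322 [185, 184, 183, 182, 185, 186, 36, 24, 19, 26, 137, 157, 160, 84, 95, 104, 102, 88, 135, 158, 133, 22, 25, 9, 24, 158, 184]
328 [183, 188, 187, 188, 185, 159, 18, 24, 19, 17, 168, 188, 189, 87, 96, 106, 100, 84, 159, 183, 185, 12, 22, 23, 15, 151, 181]
334 [183, 180, 181, 182, 183, 128, 23, 19, 27, 22, 163, 183, 187, 85, 97, 104, 99, 83, 167, 185, 186, 36, 16, 19, 20, 76, 184]
340 [184, 182, 182, 183, 181, 119, 16, 18, 18, 24, 25, 18, 23, 44, 91, 104, 102, 70, 25, 24, 23, 15, 20, 19, 21, 19, 185]
346 [182, 184, 185, 182, 186, 102, 18, 24, 13, 18, 20, 21, 15, 23, 24, 21, 16, 19, 22, 15, 25, 21, 13, 16, 24, 16, 161]
```

```bash
python3 -m pendant '0.24 0.04 -0.24 0 0 0;0.24 0.04 -0.24 0 0 0;0.24 0.04 -0.24 0 0 0;0.24 0.04 -0.24 0 0 0;0 0 0 0 0 0'; python3 -m pendant '0 0 0 0 0 0'; python3 -c "
from h import *
rep([-64,259,286])"
```

```text
time_s: 9.35
tool_pos: [482.1, 201.8, 292.3]
ee_rot: [-1.151, -1.304, 1.298]
wrist_force: [-0.1, -0.9, -2.3]
gripper_width: 0.27
time_s: 9.43
tool_pos: [482.3, 201.8, 291.6]
ee_rot: [-1.151, -1.303, 1.299]
wrist_force: [0.3, -0.0, -2.8]
gripper_width: 0.266
t9.43 q [ 0.28  0.29  1.51 -0.    1.34 -1.41] tcp [482.3 201.8 291.6] rack [-64.8 260.1 291.6] Frack [ 0.3 -0.1 -2.8] T [ 0.01  0.01 -0.01] g0.266
 turn left [0.    0.004 0.001]
 shift(units) [ 0.04 -0.04 -0.22]
```

```bash
python3 -m pendant '0.1 0 -0.28 0 0.003 0.001;0.2 -0.02 0 0 0 0;0.1 0.01 0 0 0 0;0 0 0 0 0 0'; python3 -c "
from h import *
rep([-64,259,284.5])"; python3 -m pendant '0.08 0.01 0 0 0 0;0.08 0.01 0 0 0 0'; python3 -m pendant '0.08 0.01 0 0 0 0';python3 -m pendant '0.08 0.01 0 0 0 0';python3 -c "
from h import *
rep([-40,259.5,284])"
```

```text
time_s: 9.77
tool_pos: [492.7, 202.0, 283.7]
ee_rot: [-1.146, -1.301, 1.301]
wrist_force: [-1.6, 2.6, -0.9]
gripper_width: 0.27
t9.77 q [ 0.28  0.31  1.5   0.    1.33 -1.42] tcp [492.7 202.  283.7] rack [-54.5 259.1 283.7] Frack [-1.2  2.8 -0.9] T [ 0.35  0.24 -0.02] g0.270
 turn left [-0.001 -0.001 -0.   ]
 shift(units) [-0.38 -0.05  0.03]
time_s: 9.93
tool_pos: [497.0, 202.5, 283.9]
ee_rot: [-1.146, -1.301, 1.301]
wrist_force: [-0.5, -0.9, -2.6]
gripper_width: 0.27
time_s: 10.02
tool_pos: [499.2, 202.7, 284.1]
ee_rot: [-1.146, -1.302, 1.301]
wrist_force: [0.2, -0.4, -1.8]
gripper_width: 0.265
time_s: 10.1
tool_pos: [501.5, 202.9, 284.2]
ee_rot: [-1.147, -1.302, 1.301]
wrist_force: [0.4, 1.4, -2.3]
gripper_width: 0.271
t10.10 q [ 0.27  0.32  1.48  0.    1.34 -1.42] tcp [501.5 202.9 284.2] rack [-45.7 258.8 284.2] Frack [ 0.5  1.4 -2.3] T [0.02 0.09 0.03] g0.271
 turn left [-0.  0. -0.]
 shift(units) [ 0.22  0.06 -0.01]
```

```bash
for i in 1 2 3 4; do python3 -m pendant '0.06 0.012 0 0 0 0' | grep -E 'tool_pos|force'; done; for i in 1 2 3; do python3 -m pendant '0.04 0.008 0 0 0 0' | grep -E 'tool_pos|force'; done
```

```text
tool_pos: [503.4, 203.1, 284.2]
wrist_force: [-1.0, -1.1, -3.1]
tool_pos: [504.9, 203.3, 284.3]
wrist_force: [-2.9, -0.7, -0.8]
tool_pos: [506.2, 203.5, 284.2]
wrist_force: [-3.9, -0.7, 1.0]
tool_pos: [507.6, 203.8, 284.2]
wrist_force: [-4.5, 0.1, 0.1]
tool_pos: [508.6, 204.0, 284.2]
wrist_force: [-4.6, -1.3, 0.1]
tool_pos: [509.5, 204.2, 284.2]
wrist_force: [-3.8, -0.4, 0.5]
tool_pos: [510.5, 204.4, 284.2]
wrist_force: [-3.2, 0.0, 1.3]
```

```bash
for i in 1 2 3 4 5 6; do python3 -m pendant '0.025 0.004 0 0 0 0' | grep -E 'tool_pos|force'| tr '\n' ' ';echo; done
```

```text
tool_pos: [511.2, 204.5, 284.2] wrist_force: [-3.5, -0.8, -0.7] 
tool_pos: [511.8, 204.6, 284.2] wrist_force: [-3.6, -1.2, -0.8] 
tool_pos: [512.5, 204.7, 284.2] wrist_force: [-3.9, -1.4, 0.2] 
tool_pos: [513.1, 204.8, 284.2] wrist_force: [-4.4, -1.0, 0.4] 
tool_pos: [513.5, 204.9, 284.2] wrist_force: [-7.9, -1.4, 2.2] 
tool_pos: [513.6, 204.9, 284.1] wrist_force: [-9.8, -1.7, 3.9]
```

```bash
python3 -c "
from h import *
rep()"
```

```text
t11.18 q [ 0.27  0.34  1.45  0.    1.36 -1.43] tcp [513.6 204.9 284.1] rack [-33.4 259.3 284.1] Frack [-9.9 -0.5  3.9] T [-0.3   1.53  0.01] g0.268
 turn left [ 0.001 -0.004 -0.   ]
```

```bash
for i in 1 2 3 4 5; do python3 -m pendant '0.02 0.002 0 0 0 0;0.02 0.002 0 0 0 0' | grep -E 'tool_pos|force'| tr '\n' ' ';echo; done
```

```text
tool_pos: [513.5, 204.9, 284.1] wrist_force: [-8.2, -0.6, 2.5] 
tool_pos: [513.5, 204.8, 284.2] wrist_force: [-7.7, -0.8, 2.6] 
tool_pos: [513.4, 204.8, 284.2] wrist_force: [-7.6, -1.3, 3.0] 
tool_pos: [513.4, 204.8, 284.2] wrist_force: [-8.6, -1.4, 2.9] 
tool_pos: [513.3, 204.8, 284.3] wrist_force: [-7.7, -1.3, 3.7]
```

```bash
for i in 1 2 3 4 5 6; do python3 -m pendant '0.028 0.003 0 0 0 0;0.028 0.003 0 0 0 0' | grep -E 'tool_pos|force'| tr '\n' ' ';echo; done;python3 -c "
from h import *
rep()"
```

```text
tool_pos: [513.3, 204.8, 284.3] wrist_force: [-10.0, -2.2, 4.7] 
tool_pos: [513.2, 204.8, 284.3] wrist_force: [-9.9, -1.5, 3.9] 
tool_pos: [513.2, 204.8, 284.3] wrist_force: [-10.3, -1.4, 4.9] 
tool_pos: [513.1, 204.8, 284.4] wrist_force: [-9.5, -2.1, 5.4] 
tool_pos: [513.0, 204.8, 284.4] wrist_force: [-9.7, -1.1, 4.5] 
tool_pos: [513.0, 204.7, 284.5] wrist_force: [-10.5, -1.8, 4.4] 
t13.02 q [ 0.27  0.36  1.43  0.    1.39 -1.43] tcp [513.  204.7 284.5] rack [-34.1 259.2 284.5] Frack [-10.6  -0.5   4.4] T [-0.23  1.41  0.02] g0.264
 turn left [ 0.006 -0.032 -0.002]
```

```bash
python3 -m pendant '0 0 0 0.003 -0.016 -0.001;0.01 0 -0.02 0.003 -0.016 -0.001;0.02 0.002 0 0 0 0' | grep -E 'tool_pos|force';python3 -c "
from h import *
rep()"; python3 -m pendant '0.02 0.002 0 0 0 0;0.02 0.002 0 0 0 0'| grep -E 'tool_pos|force';python3 -c "
from h import *
rep()"
```

```text
tool_pos: [513.6, 204.9, 283.8]
wrist_force: [-8.5, -0.7, 0.6]
t13.27 q [ 0.27  0.34  1.45  0.    1.35 -1.43] tcp [513.6 204.9 283.8] rack [-33.4 259.3 283.8] Frack [-8.5  0.4  0.6] T [-0.15  1.22  0.01] g0.265
 turn left [-0.001  0.001 -0.   ]
tool_pos: [513.6, 204.8, 283.7]
wrist_force: [-6.9, -0.9, 2.3]
t13.43 q [ 0.27  0.34  1.45  0.    1.35 -1.43] tcp [513.6 204.8 283.7] rack [-33.4 259.3 283.7] Frack [-7.  -0.   2.3] T [-0.13  1.03  0.03] g0.266
 turn left [-0.001  0.    -0.001]
```

```bash
python3 -m pendant '0.01 0 -0.04 0 0 0;0 0 0 0 0 0;0 0 0 0 0 0;0 0 0 0 0 0;0 0 0 0 0 0' 60| grep -E 'tool_pos|force|width'; python3 -m pendant '-0.1 0 0.7 0 0 0;-0.3 0 0.9 0 0 0;-0.5 0 0.9 0 0 0;-0.5 0 0.9 0 0 0;0 0 0 0 0 0'| grep -E 'tool_pos|force|width'
python3 - <<'E'
from h import *
from rig import *
rep([-60,0,385])
s=state();d=snapshot("wrist");cv2.imwrite("pics/w7.png",d["img"][:,:,::-1]);np.savez("w7.npz",tp=s["tool_pos"],tr=s["ee_rot"],**d)
c=cv2.convertScaleAbs(d["img"][:,:,::-1],alpha=1.5)[130:330,200:460];a=snapshot("side")["img"][100:230,260:360,::-1]
cv2.imwrite("pics/c7.png",np.hstack([cv2.resize(c,(520,400)),cv2.resize(cv2.convertScaleAbs(a,alpha=1.3),(280,364+36))]))
E
```

```text
tool_pos: [515.6, 205.1, 283.3]
wrist_force: [-0.0, -0.3, -0.1]
gripper_width: 0.705
tool_pos: [479.5, 204.8, 370.4]
wrist_force: [1.2, -0.3, 0.9]
gripper_width: 0.702
t14.27 q [ 0.29  0.23  1.38  0.    1.53 -1.41] tcp [479.5 204.8 370.4] rack [-67.2 263.5 370.4] Frack [ 1.2 -0.5  0.9] T [ 0.02 -0.03 -0.01] g0.702
 turn left [-0.001  0.003  0.   ]
 shift(units) [  1.61 -10.42   0.58]
```

View pics/c7.png

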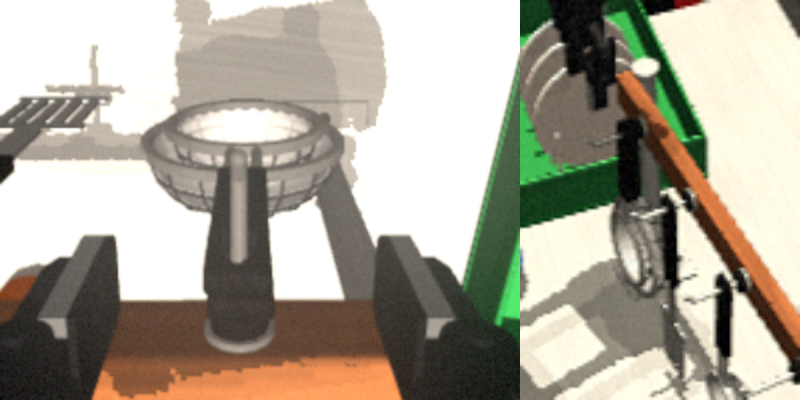

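```bash
python3 -m pendant '0.14 -0.8 0.1 0 0 0;0.14 -1 0 0 0 0;0.14 -1 0 0 0 0;0.14 -1 0 0 0 0;0.14 -1 0 0 0 0'| grep -E 'tool_pos|force'; python3 -m pendant '0.14 -1 0 0 0 0;0.14 -1 0 0 0 0;0.14 -1 0 0 0 0;0.14 -0.6 0 0 0 0;0 0 0 0 0 0'| grep -E 'tool_pos|force'; python3 -m pendant '0 0 0 0 0 0'|tail -1
python3 - <<'E'
from h import *
from rig import *
rep([-34,0,335])
E
```

```text
tool_pos: [497.5, 83.9, 364.8]
wrist_force: [0.5, 0.4, 0.3]
tool_pos: [512.3, -15.4, 358.8]
wrist_force: [0.3, 0.4, -0.9]
gripper_width: 0.706
t15.28 q [-0.15  0.23  1.41 -0.    1.52 -1.84] tcp [512.3 -16.  357.7] rack [-62.3  40.3 357.7] Frack [-0.7 -0.2 -0.7] T [ 0.02 -0.01 -0.  ] g0.706
 turn left [-0.    -0.014 -0.001]
 shift(units) [ 1.33 -1.46 -0.91]
```

```bash
python3 -m pendant '0.65 -0.75 0 0 -0.014 0;0.65 -0.75 0 0 0 0;0 0 -0.4 0 0 0;0 0 -0.4 0 0 0;0 0 0 0 0 0'| grep -E 'tool_pos|force'; python3 -m pendant '0 0 0 0 0 0'|tail -1
python3 - <<'E'
from h import *
from rig import *
rep([-34,0,300])
s=state();d=snapshot("wrist");cv2.imwrite("pics/w8.png",d["img"][:,:,::-1]);np.savez("w8.npz",tp=s["tool_pos"],tr=s["ee_rot"],**d)
c=wcam(dict(np.load("w8.npz")))
print(np.round(proj(c,wd([-22,0,311])),1),np.round(proj(c,wd([-32,0,311])),1))
g=d["img"].astype(int).sum(2)//3
for v in range(200,290,10):
    xs=np.where(g[v,270:375]<60)[0]+270;print(v,xs.min() if len(xs) else 0,xs.max() if len(xs) else 0,end="; ")
cc=int(proj(c,wd([-22,0,311]))[0])
for du in(-16,-14,-12,12,14,16): print(du,g[215:295,cc+du].tolist())
E
```

```text
tool_pos: [545.8, -51.6, 333.8]
wrist_force: [-0.6, 0.8, 0.5]
gripper_width: 0.702
t15.78 q [-0.2   0.3   1.38  0.    1.47 -1.9 ] tcp [545.5 -50.7 333.1] rack [-33.8   1.7 333.1] Frack [-0.3 -0.2  0.6] T [-0.03  0.    0.05] g0.702
 turn left [-0.002 -0.004 -0.003]
 shift(units) [ 0.   -0.07 -1.33]
[320.6 258.5] [320.6 242. ]
200 308 335; 210 306 336; 220 305 338; 230 303 339; 240 301 341; 250 301 342; 260 0 0; 270 270 374; 280 270 374; -16 [121, 120, 115, 115, 98, 92, 84, 57, 53, 47, 43, 46, 43, 40, 43, 43, 46, 44, 40, 43, 42, 38, 43, 44, 41, 40, 36, 39, 35, 38, 41, 45, 44, 44, 43, 45, 42, 42, 44, 42, 42, 42, 43, 36, 39, 154, 185, 183, 181, 182, 183, 115, 43, 40, 35, 33, 36, 33, 33, 37, 32, 32, 33, 32, 34, 36, 43, 53, 52, 59, 61, 67, 75, 81, 85, 83, 68, 48, 45, 44]
-14 [40, 44, 41, 46, 41, 39, 44, 42, 44, 43, 44, 43, 42, 45, 42, 41, 49, 42, 43, 43, 46, 41, 37, 40, 44, 38, 40, 42, 43, 39, 41, 42, 42, 47, 45, 51, 45, 41, 43, 44, 44, 42, 42, 43, 41, 155, 184, 185, 184, 146, 78, 40, 41, 36, 36, 38, 30, 32, 34, 37, 33, 32, 34, 33, 36, 35, 35, 37, 34, 34, 49, 61, 61, 81, 89, 89, 85, 79, 55
[... 618 characters left out ...]
33, 33, 34, 53, 59, 69, 90, 94, 95, 94, 75]
14 [42, 42, 43, 44, 41, 41, 42, 44, 42, 40, 40, 41, 38, 42, 40, 42, 39, 40, 40, 39, 41, 38, 38, 38, 41, 43, 39, 43, 35, 43, 40, 47, 43, 43, 44, 40, 41, 42, 46, 43, 45, 44, 40, 40, 38, 153, 181, 171, 109, 42, 40, 38, 38, 40, 37, 36, 37, 35, 34, 34, 36, 38, 38, 36, 37, 40, 37, 35, 36, 35, 31, 50, 62, 61, 80, 90, 94, 94, 84, 56]
16 [44, 42, 43, 41, 46, 41, 43, 41, 44, 41, 43, 44, 42, 44, 41, 38, 42, 44, 41, 40, 39, 38, 43, 44, 40, 40, 38, 40, 39, 40, 42, 43, 42, 44, 43, 43, 49, 43, 50, 49, 46, 44, 38, 37, 39, 131, 174, 182, 171, 118, 54, 41, 37, 39, 38, 37, 34, 38, 33, 38, 36, 37, 39, 34, 35, 37, 37, 36, 32, 40, 52, 63, 63, 78, 92, 89, 92, 83, 56, 47]
```

```bash
python3 -m pendant '0 -0.06 -0.5 -0.002 -0.004 -0.003;0 0 -0.7 0 0 0;0 0 -0.6 0 0 0;0 0 0 0 0 0'| grep -E 'tool_pos|force';python3 -c "
from h import *
rep([-33.3,0.2,282.8])"
```

```text
tool_pos: [545.2, -49.7, 289.0]
wrist_force: [-0.5, -0.2, -0.8]
t16.17 q [-0.2   0.33  1.46  0.    1.35 -1.9 ] tcp [545.2 -49.7 289. ] rack [-33.9   2.8 289. ] Frack [-0.5 -0.1 -0.8] T [-0.01 -0.02  0.03] g0.702
 turn left [ 0.     0.003 -0.003]
 shift(units) [ 0.04 -0.1  -0.25]
```

```bash
python3 -m pendant '0.03 -0.1 -0.24 0 0 -0.003;0 0 0 0 0 0;0 0 0 0 0 0'| grep -E 'force';python3 -c "
from h import *
rep([-33.3,0.2,282.8])"
```

```text
wrist_force: [0.3, -0.1, 0.5]
t16.42 q [-0.2   0.33  1.46  0.    1.34 -1.9 ] tcp [546.3 -51.4 284.5] rack [-33.1   0.9 284.5] Frack [ 0.3 -0.1  0.5] T [-0.02  0.02  0.  ] g0.705
 turn left [ 0.     0.005 -0.001]
 shift(units) [-0.   -0.03 -0.07]
```

```bash
python3 -m pendant '0 -0.03 -0.07 0 0.005 -0.001;0 0 0 0 0 0;0 0 0 0 0 0;0 0 0 0 0 0;0 0 0 0 0 0' 18 | grep force; python3 -m pendant '0 0 0 0 0 0;0 0 0 0 0 0;0 0 0 0 0 0' | grep force; python3 -c "
from h import *
rep([-33,0,282.8])"; python3 -m pendant '0 0 0.4 0 0 0;-0.4 -0.05 0 0 0 0;-0.45 -0.055 0 0 0 0;-0.3 -0.035 0 0 0 0;0 0 0 0 0 0' | grep force; python3 -c "
from h import *
rep([-66,0,292.8])"
```

```text
wrist_force: [0.6, -0.0, -1.4]
wrist_force: [0.3, 0.3, -1.2]
t17.08 q [-0.2   0.34  1.46 -0.    1.35 -1.9 ] tcp [547.1 -52.3 284.9] rack [-32.3  -0.  284.9] Frack [ 0.3  0.2 -1.2] T [ 0.07 -0.04 -0.02] g0.265
 turn left [ 0.001  0.002 -0.   ]
 shift(units) [-0.03 -0.   -0.09]
wrist_force: [0.3, 0.1, -0.9]
t17.50 q [-0.22  0.28  1.51 -0.    1.35 -1.92] tcp [515.  -56.1 295.9] rack [-6.470e+01  2.000e-01  2.959e+02] Frack [ 0.3  0.1 -0.9] T [0.03 0.   0.03] g0.267
 turn left [ 0.001  0.001 -0.   ]
 shift(units) [-0.05 -0.01 -0.12]
```

```bash
python3 -m pendant '-0.4 -0.05 0.4 0 0 0;-0.4 -0.05 0.4 0 0 0;-0.4 -0.05 0.4 0 0 0;-0.5 -0.05 0.3 0 0 0;-0.4 0.3 0.3 0 0 0'| grep force; python3 -m pendant '-0.15 0.8 0 0 0 0;-0.12 1 0 0 0 0;-0.12 1 0 0 0 0;-0.12 1 0 0 0 0;-0.12 1 0 0 0 0'| grep force; python3 -m pendant '-0.12 1 0 0 0 0;-0.12 1 0 0 0 0;-0.12 1 0 0 0 0;-0.12 1 0 0 0 0;0 0 0 0 0 0'| grep force; python3 -c "
from h import *
rep([-118,260,344])"
```

```text
wrist_force: [-0.3, 0.2, -2.4]
wrist_force: [0.3, 1.0, -0.7]
wrist_force: [-0.3, -0.6, -1.4]
t18.75 q [ 0.27  0.14  1.55 -0.    1.45 -1.42] tcp [421.  176.9 351.8] rack [-128.8  243.1  351.8] Frack [-0.3 -0.6 -1.4] T [-0.04  0.07  0.04] g0.267
 turn left [-0.001  0.01   0.007]
 shift(units) [ 0.34  0.73 -0.31]
```

```bash
python3 -m pendant '0.4 0.42 -0.3 0 0.01 0.007;0.4 0.34 -0.4 0 0 0;0.3 0.04 -0.4 0 0 0;0 0 0 0 0 0;0 0 0 0 0 0'| grep force
python3 - <<'E'
from h import *
from rig import *
rep([-92,260,318])
d=snapshot("wrist");g=cv2.cvtColor(d["img"],cv2.COLOR_RGB2GRAY).astype(int);cv2.imwrite("pics/w9.png",d["img"][:,:,::-1])
for v in range(310,352,6):print(v,g[v,296:350:2].tolist())
E
```

```text
wrist_force: [-0.1, 0.4, -1.9]
t19.17 q [ 0.3   0.21  1.53  0.    1.4  -1.4 ] tcp [447.9 198.9 324.5] rack [-99.4 261.6 324.5] Frack [-0.   0.4 -1.9] T [-0.01 -0.    0.  ] g0.262
 turn left [-0.001  0.003 -0.003]
 shift(units) [ 0.3  -0.03 -0.26]
310 [42, 23, 24, 27, 27, 30, 29, 29, 27, 22, 22, 22, 22, 23, 25, 26, 28, 30, 26, 21, 29, 27, 24, 24, 31, 24, 25]
316 [163, 185, 183, 184, 62, 21, 13, 25, 24, 18, 44, 91, 105, 99, 91, 54, 26, 29, 19, 18, 25, 78, 184, 182, 185, 183, 181]
322 [183, 183, 182, 159, 21, 24, 24, 14, 28, 27, 48, 90, 102, 99, 90, 55, 24, 28, 22, 22, 19, 48, 182, 181, 182, 182, 181]
328 [185, 184, 185, 124, 21, 21, 22, 23, 24, 25, 42, 89, 101, 102, 91, 52, 19, 23, 23, 20, 29, 21, 168, 181, 185, 182, 181]
334 [179, 182, 182, 70, 22, 22, 23, 22, 22, 20, 36, 90, 103, 102, 91, 52, 18, 28, 21, 18, 19, 19, 151, 183, 184, 184, 185]
340 [181, 180, 164, 13, 18, 25, 21, 15, 88, 175, 147, 87, 102, 99, 89, 120, 91, 22, 19, 24, 19, 22, 112, 183, 180, 182, 183]
346 [182, 183, 139, 17, 12, 18, 17, 19, 24, 18, 16, 22, 19, 24, 19, 17, 22, 18, 21, 17, 13, 25, 58, 181, 183, 181, 183]
```

```bash
python3 -m pendant '0.27 0.01 -0.24 0 0.003 -0.003;0 0 0 0 0 0;0 0 0 0 0 0'| grep force; python3 -c "
from h import *
rep([-68.5,260.5,294])"
```

```text
wrist_force: [-0.4, 0.9, -0.3]
t19.47 q [ 0.29  0.23  1.52  0.    1.39 -1.41] tcp [455.  197.6 318.5] rack [-92.5 259.4 318.5] Frack [-0.3  0.9 -0.3] T [ 0.02  0.03 -0.01] g0.266
 turn left [-0.001 -0.     0.002]
 shift(units) [ 0.95  0.16 -0.98]
```

```bash
python3 -m pendant '0.24 0.05 -0.24 0 0 0;0.24 0.04 -0.24 0 0 0;0.24 0.04 -0.24 0 0 0;0.22 0.03 -0.22 0 0 0;0 0 0 0 0 0'| grep force; python3 -c "
from h import *
rep([-62,260,286])"
```

```text
wrist_force: [-0.8, -1.0, -0.9]
t19.88 q [ 0.28  0.29  1.51  0.    1.34 -1.41] tcp [481.1 201.4 292.8] rack [-66.1 259.9 292.8] Frack [-0.9 -0.9 -0.9] T [-0.03 -0.01 -0.02] g0.262
 turn left [-0.001  0.001  0.003]
 shift(units) [ 0.16  0.02 -0.27]
```

```bash
python3 -m pendant '0.1 0.01 -0.24 0 0 0;0.15 0.02 0 0 0 0;0.15 0.02 0 0 0 0;0 0 0 0 0 0'| grep -E 'pos|force'; for i in 1 2 3; do python3 -m pendant '0.08 0.01 0 0 0 0'| grep -E 'pos|force'|tr '\n' ' ';echo; done; python3 -c "
from h import *
rep([-44,259.5,285])"
```

```text
tool_pos: [492.2, 202.8, 285.3]
wrist_force: [0.0, 0.0, -1.9]
tool_pos: [494.1, 203.1, 285.4] wrist_force: [0.0, 0.2, -0.9] 
tool_pos: [496.4, 203.4, 285.6] wrist_force: [-0.3, 0.3, -2.3] 
tool_pos: [498.6, 203.7, 285.8] wrist_force: [-0.6, 0.2, -1.9] 
t20.47 q [ 0.28  0.32  1.48  0.    1.34 -1.42] tcp [498.6 203.7 285.8] rack [-48.5 260.  285.8] Frack [-0.5  0.3 -1.9] T [-0.02  0.    0.03] g0.267
 turn left [-0.001 -0.     0.003]
 shift(units) [ 0.18  0.   -0.03]
```

```bash
for i in 1 2; do python3 -m pendant '0.06 0.007 -0.015 0 0 0'| grep -E 'pos|force'|tr '\n' ' ';echo; done;  for i in 1 2 3; do python3 -m pendant '0.03 0.003 -0.01 0 0 0'| grep -E 'pos|force'|tr '\n' ' ';echo; done
```

```text
tool_pos: [500.4, 204.0, 285.7] wrist_force: [-1.1, -0.1, -1.8] 
tool_pos: [502.1, 204.2, 285.4] wrist_force: [-0.7, -0.1, -1.9] 
tool_pos: [503.0, 204.3, 285.2] wrist_force: [0.0, 0.1, -1.9] 
tool_pos: [503.9, 204.4, 285.0] wrist_force: [-0.2, 0.8, -1.0] 
tool_pos: [504.2, 204.4, 284.7] wrist_force: [-10.6, -0.9, 7.7]
```

```bash
for i in 1 2 3 4; do python3 -m pendant '0.024 0.003 0.004 0 -0.001 0;0.024 0.003 0.004 0 -0.001 0'| grep -E 'pos|force'|tr '\n' ' ';echo; done; python3 -c "
from h import *
rep([-44,259.5,285])"
```

```text
tool_pos: [504.1, 204.4, 284.9] wrist_force: [-4.5, -0.6, -0.1] 
tool_pos: [504.2, 204.4, 284.9] wrist_force: [-6.2, 0.3, 0.5] 
tool_pos: [504.1, 204.4, 284.9] wrist_force: [-5.2, -0.5, 0.5] 
tool_pos: [504.2, 204.4, 284.9] wrist_force: [-5.9, -1.3, 2.1] 
t21.55 q [ 0.28  0.33  1.47  0.    1.35 -1.42] tcp [504.2 204.4 284.9] rack [-42.8 260.  284.9] Frack [-6.  -0.6  2.1] T [-0.12  0.93 -0.01] g0.266
 turn left [ 0.001 -0.002  0.002]
 shift(units) [-0.04 -0.03  0.  ]
```

```bash
python3 -m pendant '0.035 0.004 0 0 -0.001 0'| grep -E 'pos|force'|tr '\n' ' '; for i in 1 2 3 4 5 6; do python3 -m pendant '0.038 0.004 0.003 0 -0.002 0;0.038 0.004 0.003 0 -0.002 0'| grep -E 'pos|force'|tr '\n' ' ';echo; done; python3 -c "
from h import *
rep([-44,259.5,285])"
```

```text
tool_pos: [504.2, 204.4, 284.8] wrist_force: [-10.1, -0.9, 5.2] tool_pos: [504.2, 204.4, 284.9] wrist_force: [-9.1, -1.5, 4.2] 
tool_pos: [504.2, 204.4, 284.9] wrist_force: [-8.6, -1.6, 3.5] 
tool_pos: [504.2, 204.4, 284.8] wrist_force: [-8.2, -0.7, 3.3] 
tool_pos: [504.2, 204.3, 284.9] wrist_force: [-7.4, -1.4, 3.0] 
tool_pos: [504.2, 204.3, 284.8] wrist_force: [-8.2, -1.3, 3.6] 
tool_pos: [504.2, 204.3, 284.8] wrist_force: [-8.7, -1.7, 3.3] 
t22.63 q [ 0.28  0.33  1.47 -0.    1.35 -1.42] tcp [504.2 204.3 284.8] rack [-42.8 259.9 284.8] Frack [-8.8 -0.6  3.3] T [-0.12  1.33 -0.05] g0.269
 turn left [ 0.005 -0.     0.001]
 shift(units) [-0.05 -0.02  0.01]
```

```bash
for i in 1 2 3 4; do python3 -m pendant '0.048 0.005 0.003 -0.001 -0.002 0;0.048 0.005 0.003 -0.001 -0.002 0'| grep -E 'force'|tr '\n' ' ';echo; done; python3 -m pendant '0.02 0.002 -0.01 0 0 0;0 0 0 0 0 0;0 0 0 0 0 0;0 0 0 0 0 0;0 0 0 0 0 0' 60| grep -E 'tool_pos|force|width'; python3 -m pendant '-0.05 0 0.7 0 0 0;-0.2 0 0.9 0 0 0;-0.5 0 0.9 0 0 0;-0.5 0 0.9 0 0 0;0 0 0 0 0 0'| grep -E 'tool_pos|force|width'
python3 - <<'E'
from h import *
from rig import *
rep()
d=snapshot("wrist");c=cv2.convertScaleAbs(d["img"][:,:,::-1],alpha=1.5)[130:330,200:460];a=snapshot("side")["img"][100:230,260:360,::-1];b=snapshot("scene")["img"][90:320,190:430,::-1]
o=np.zeros((600,800,3),np.uint8);o[:330,:429]=cv2.resize(c,(429,330));o[:364,430:710]=cv2.resize(a,(280,364));o[335:565,:240]=b
cv2.imwrite("pics/c10.png",cv2.convertScaleAbs(o,alpha=1.1))
E
```

```text
wrist_force: [-11.1, -2.0, 4.8] 
wrist_force: [-10.8, -1.3, 5.1] 
wrist_force: [-10.1, -2.1, 4.6] 
wrist_force: [-11.0, -1.1, 4.8] 
tool_pos: [505.7, 204.4, 285.1]
wrist_force: [0.3, 0.1, 0.3]
gripper_width: 0.7
tool_pos: [473.4, 204.0, 372.1]
wrist_force: [0.1, -0.3, 0.9]
gripper_width: 0.706
t24.13 q [ 0.3   0.23  1.38 -0.01  1.54 -1.39] tcp [473.4 204.  372.1] rack [-73.4 263.4 372.1] Frack [ 0.1 -0.3  0.9] T [ 0.02 -0.1  -0.05] g0.706
 turn left [ 0.016 -0.002  0.001]
```

View pics/c10.png

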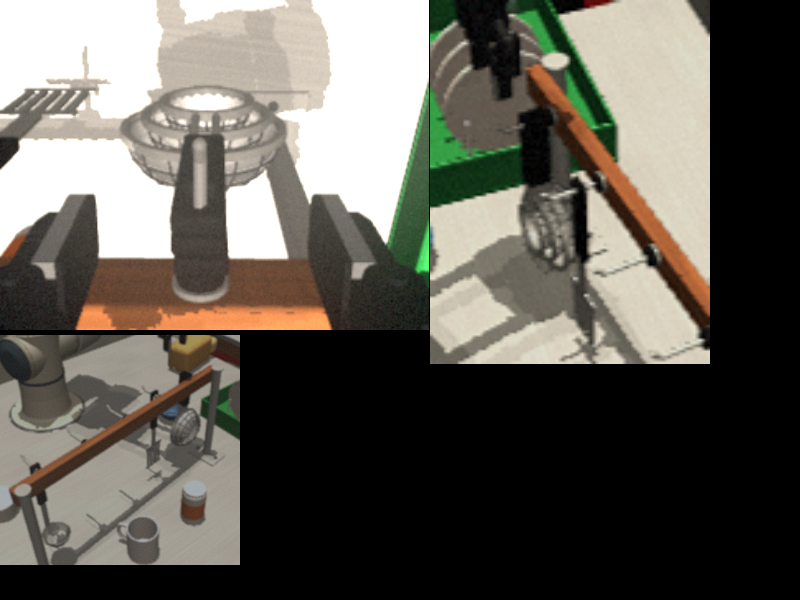

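```bash
python3 -m pendant '-0.5 0 0.5 0 0 0;-0.5 0 0.5 0 0 0;0 0 0 0 0 0' | head -2; python3 -c "
from rig import *
print(sign_off())"
```

```text
time_s: 24.53
tool_pos: [447.8, 203.0, 390.0]
the job is handed in; nothing more can be done
None
```

The medium strainer and then the smallest are now hung on the largest one's hook (the leftmost, y = +260), with the bowls nested. I handed the job in at 24.5 s.

- **Pushing back:** After hanging each strainer, I pushed the stack along the bar until the force rose sharply with almost no further movement. I then leaned on it for about 2 s, at 8–10 N for the medium and 6–11 N for the smallest. The highest push I read was about 11 N.
- **Last checks:** The final wrist, side and scene pictures show three concentric bowls with the handles together. The gripper was clear of everything and the wrist force was near zero. The turner and ladle are still on their hooks, and the mug and can look in place. I did not check the tub and dish separately at the end.
- **Tightness after release:** I judged the handles tight from the forces, the tool positions and the pictures. I did not push again after letting go.
- **Force spike:** Early on I tried turning the tool level, which ran joint 4 to its limit and gave a brief wrist-force reading of about 60 N in free air. Pictures taken just afterwards showed nothing had moved, and I worked with the tool pointing down from then on.
- **Camera disagreement:** The side camera's first estimate of the rack was about 6 mm off the wrist camera's along the rail. I used the wrist camera's value, and the strainers lined up with the hooks on it.

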